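Put the changeover kit away in the bench drawer

ROBOT

A 6-joint arm with a two-finger parallel gripper is mounted at the origin on the work surface. World frame = base frame: x ahead of the robot, y to its left, z up, the work surface at z = 0. Lengths are in m, angles in rad, forces in N, time in s.
With the tool pointing down it reaches from about 0.375 to 0.9 m from the base axis. Payload 3.1 kg.
Tool frame: the origin (TCP) lies at the very end of the fingers, on their centre line; the grasp point (between the pads) lies ctrl.grip_depth behind it (ctrl.grip_depth is the distance from the TCP to the grasp point, in m); z points along the fingers, y is the direction in which the jaws open and shut (so a half turn about z gives the same grasp; the last joint's range is limited). The gripper opens to 87 mm and grips with 3 to 60 N. Pads are 19 mm wide; open, the fingers measure 117 mm over their backs; the gripper's body (75 mm by 190 mm) begins 51 mm behind the grasp point.
Start: joints at [-1.421, 0.527, 1.433, -0, 1.181, -0.178], TCP at [0.201, -0.592, 0.223] pointing down, gripper open.
Joint ranges: [-3.08, 3.08], [-0.75, 2.2], [0.22, 2.44], [-1.43, 4.57], [0, 2.65], [-2.85, 2.85]. Speed limits (rad/s): [2.79, 2.79, 3.14, 3.14, 3.14, 3.14].

INTERFACE

Orientations are given as [roll, pitch, yaw] about the fixed x, y, z axes, in that order (R = Rz(yaw) Ry(pitch) Rx(roll)).
In Python, from cell import ctrl gives the robot as it stands.
- The arm moves only by the shell command python3 -m jog 'ROWS' [FORCE]. ROWS is JSON, a list of rows, each a list of 3 entries, a list of its own where there are three numbers: the turn, a rotation vector about the tool's x, y, z in degrees, then the shift along the tool's x, y, z in m, then the opening, from 0 (shut) to 1 (fully open). A call has 1 to 8 rows; each row shifts and turns the pose as measured when the row begins, along the tool's axes as they then stand; what a row does not reach is not made up. A row lasts 1/8 s, in which the tool goes at most 62.5 mm and 10.7 degrees, less where a joint would pass 70% of its speed; a pose out of reach is approached as far as the arm can. A call is refused whole if a number of a shift passes 0.0625 or a number of a turn 10.7, either way. A call with a gripper value outside its range is refused whole. The fingers move at their own pace and stop on an object; FORCE is the grip in N (left out, the last holds). Time passes only in rows, so rows that do not move let the fingers close. It gives the time, the measured TCP pose, the force and the opening at its end, in the units of the state.
- ctrl.state(): the state, without advancing time (a new reading comes with each control period).
- ctrl.camera(name): name is "side" or "top" or "wrist"; returns the picture (420x560x3 uint8, blue, green, red); there is no depth.
- ctrl.camera_params(name): a dict with "vfov" (degrees; the focal length in pixels is half the picture's height over the tangent of half this angle, whatever the lens; pixels are square), "cx", "cy" (the principal point, pixels), "eye" and "attitude" of the camera in the world. Camera axes: x right, y down, z forward; pixel columns grow to the right and rows downward; lengths in m; the calibration is good to about 2 mm. A picture is of the moment at which its call begins: read the wrist's pose just before it. camera_params takes no time and is no camera call; for the wrist camera it gives the pose at the moment of the call.
- ctrl.hand_in(): hands the job in, once; it reports no verdict.
The state is a dict: "time_s": time; "joint_pos": joint angles; "qvel": joint speeds; "tau": joint torques, N m; "tcp_pos": TCP position; "tool_rot": TCP orientation; "force": force on the tool from outside, world axes, zero at the start; "wrist_torque": the same for the moment, N m; "gripper_width": finger opening in m.
Only numpy, scipy, OpenCV 4.12 (cv2) and the standard library are available. Lean on these libraries where they do the work, as an engineer would, in place of code of your own. Each camera call takes 0.05 s, during which the arm holds its last target.

TASK

Batch is finished: put the can-sealer's changeover kit away. Pull the bench drawer right out, lay every setting tool that is on the bench flat on the floor of the wide left compartment, side by side and lengthwise with all handles towards the drawer's front and heads to the back, and lay every carton pack flat on the floor of the narrow right compartment; when all are in, slide the drawer fully shut. Leave the cans and the phone alone.

Things in the scene. Friction and masses are not known exactly. Their poses are not given: they have to be found in the camera images.
- drawer (a joint): how far the drawer is pulled out, m: 0 fully shut, 0.19 pulled out to its stop. About 2 N of friction, stays where it is left.
- drawer_handle (a point): middle of the drawer's steel bar handle: a level bar 12 mm thick, 140 mm long across the drawer, carried on a 10 mm stem 65 mm to either side; 42 mm out from the drawer's blue front and 66 mm above the work surface. The front's top edge is 16 mm higher than this point. Axes as drawer_floor.
- drawer_floor (a point): middle of the front edge of the drawer's inner floor (at the foot of the blue front), 16 mm above the work surface, moves with the drawer. x points into the cabinet (shuts along +x, pulls out along -x, to the robot), y to the robot's left, z up. Inside from 0 to 200 mm along x, 181 mm to either side along y; side and back walls 46 mm high, 6 mm thick; blue front 15 mm thick, 66 mm above the floor.
- drawer_divider (a point): front end of the top edge of the drawer's divider, which runs along x, 6 mm thick, 35 mm high, 68.5 mm to the right (-y) of drawer_floor. At its left the wide tool compartment (246 mm), at its right the narrow pack compartment (110 mm), both 200 mm long.
- unit_edge (a point): middle of the front edge of the top of the low grey cabinet that holds the drawer, fixed, 405 mm wide, top 100 mm above the work surface; axes as drawer_floor; the blue front closes against this edge when shut. It may stand slightly turned. With the drawer right out the rear 25 mm of the inside stays under its top.
- fork_mid (a point): balance point of the fork tool, on its long axis at mid-height (12 mm above the surface when it lies flat): the place to grip. Setting tool 145 mm long: orange plastic handle 26 mm wide, 24 mm high, from 55 mm behind this point to 25 mm ahead; then a steel shank 11 mm thick and a two-pronged fork head 24 mm wide, ending 90 mm ahead. About 130 g. x from handle to head, z up at the start.
- fork_tip (a point): end of the steel head of the fork tool, 90 mm ahead (x) of its balance point
- scraper_mid (a point): balance point of the scraper tool, on its long axis at mid-height (12 mm above the surface when it lies flat): the place to grip. Setting tool 145 mm long: green plastic handle 26 mm wide, 24 mm high, from 55 mm behind this point to 25 mm ahead; then a steel shank 11 mm thick and a flat blade 24 mm wide, ending 90 mm ahead. About 130 g. x from handle to head, z up at the start.
- scraper_tip (a point): end of the steel head of the scraper tool, 90 mm ahead (x) of its balance point
- socket_mid (a point): balance point of the socket tool, on its long axis at mid-height (12 mm above the surface when it lies flat): the place to grip. Setting tool 145 mm long: red plastic handle 26 mm wide, 24 mm high, from 55 mm behind this point to 25 mm ahead; then a steel shank 11 mm thick and a round socket head 22 mm thick, ending 90 mm ahead. About 130 g. x from handle to head, z up at the start.
- socket_tip (a point): end of the steel head of the socket tool, 90 mm ahead (x) of its balance point
- roller_mid (a point): balance point of the roller tool, on its long axis at mid-height (12 mm above the surface when it lies flat): the place to grip. Setting tool 145 mm long: yellow plastic handle 26 mm wide, 24 mm high, from 55 mm behind this point to 25 mm ahead; then a steel shank 11 mm thick and a narrow head with a brass roller 20 mm across, ending 90 mm ahead. About 130 g. x from handle to head, z up at the start.
- roller_tip (a point): end of the steel head of the roller tool, 90 mm ahead (x) of its balance point
- pack1_mid (a point): centre of carton pack 1 of spare rollers: brown card box with a blue band, 70 mm long (x), 46 mm wide (y), 36 mm high (z), 120 g; this point is 18 mm above the surface it lies on
- pack2_mid (a point): centre of carton pack 2 of spare rollers: brown card box with a blue band, 70 mm long (x), 46 mm wide (y), 36 mm high (z), 120 g; this point is 18 mm above the surface it lies on
- can1: bystander: finished white can with a green band, standing on the bench, 66 mm across, 85 mm high; origin at the centre of its underside, z up
- can2: bystander: a second such can, standing on the bench
- can3: bystander: a shorter can, 72 mm across, 70 mm high, standing on top of the cabinet
- phone: bystander: black phone lying on the bench, 145 x 70 x 10 mm; origin at the centre of its underside
There are look-alikes about, which are no part of the job. Leave any blue look-alike of the part that bears fork_mid alone.

How it is judged:
On the way, in this order (a step that is already met when the one before it is completed fails the run):
1. the drawer is pulled right out (value of joint drawer above 0.165 m), for 0.2 s.
2. with the drawer still out, every tool and pack present lies in its compartment, let go (value of joint drawer above 0.1 m and x of fork_mid in the frame of drawer_floor between 0 and 0.12 m and x of fork_tip in the frame of drawer_floor between 0.13 and 0.206 m and y of fork_mid in the frame of drawer_floor between -0.0655 and 0.182 m and z of fork_mid in the frame of drawer_floor between 0.004 and 0.022 m and y of fork_tip in the frame of drawer_floor between -0.0655 and 0.182 m and angle between fork_mid's own x axis and vertical between 1.45 and 1.69 rad and angle between the x axis of each of fork_mid, scraper_mid, socket_mid, roller_mid and the x axis of drawer_floor, either way round below 0.26 rad and x of scraper_mid in the frame of drawer_floor between 0 and 0.12 m and x of scraper_tip in the frame of drawer_floor between 0.13 and 0.206 m and y of scraper_mid in the frame of drawer_floor between -0.0655 and 0.182 m and z of scraper_mid in the frame of drawer_floor between 0.004 and 0.022 m and y of scraper_tip in the frame of drawer_floor between -0.0655 and 0.182 m and angle between scraper_mid's own x axis and vertical between 1.45 and 1.69 rad and x of socket_mid in the frame of drawer_floor between 0 and 0.12 m and x of socket_tip in the frame of drawer_floor between 0.13 and 0.206 m and y of socket_mid in the frame of drawer_floor between -0.0655 and 0.182 m and z of socket_mid in the frame of drawer_floor between 0.004 and 0.022 m and y of socket_tip in the frame of drawer_floor between -0.0655 and 0.182 m and angle between socket_mid's own x axis and vertical between 1.45 and 1.69 rad and x of roller_mid in the frame of drawer_floor between 0 and 0.12 m and x of roller_tip in the frame of drawer_floor between 0.13 and 0.206 m and y of roller_mid in the frame of drawer_floor between -0.0655 and 0.182 m and z of roller_mid in the frame of drawer_floor between 0.004 and 0.022 m and y of roller_tip in the frame of drawer_floor between -0.0655 and 0.182 m and angle between roller_mid's own x axis and vertical between 1.45 and 1.69 rad and x of pack1_mid in the frame of drawer_floor between 0 and 0.2 m and y of pack1_mid in the frame of drawer_floor between -0.182 and -0.0715 m and z of pack1_mid in the frame of drawer_floor between 0.01 and 0.03 m and angle between pack1_mid's own x axis and vertical between 1.42 and 1.72 rad and x of pack2_mid in the frame of drawer_floor between 0 and 0.2 m and y of pack2_mid in the frame of drawer_floor between -0.182 and -0.0715 m and z of pack2_mid in the frame of drawer_floor between 0.01 and 0.03 m and angle between pack2_mid's own x axis and vertical between 1.42 and 1.72 rad and contact force between the fingers and fork below 0.1 N and contact force between the fingers and scraper below 0.1 N and contact force between the fingers and socket below 0.1 N and contact force between the fingers and roller below 0.1 N and contact force between the fingers and pack1 below 0.1 N and contact force between the fingers and pack2 below 0.1 N), for 0.2 s.
3. the drawer is slid shut (value of joint drawer below 0.006 m), for 0.2 s.
At the end, for the whole second after the job is handed in: Drawer shut to within 6 mm; each tool present level on the left compartment's floor, within 15 degrees of lengthwise, handle to the front, none on top of another; each pack present flat on the right compartment's floor; all released and at rest (value of joint drawer below 0.006 m and x of fork_mid in the frame of drawer_floor between 0 and 0.12 m and x of fork_tip in the frame of drawer_floor between 0.13 and 0.206 m and y of fork_mid in the frame of drawer_floor between -0.0655 and 0.182 m and z of fork_mid in the frame of drawer_floor between 0.004 and 0.022 m and y of fork_tip in the frame of drawer_floor between -0.0655 and 0.182 m and angle between fork_mid's own x axis and vertical between 1.45 and 1.69 rad and angle between the x axis of each of fork_mid, scraper_mid, socket_mid, roller_mid and the x axis of drawer_floor, either way round below 0.26 rad and x of scraper_mid in the frame of drawer_floor between 0 and 0.12 m and x of scraper_tip in the frame of drawer_floor between 0.13 and 0.206 m and y of scraper_mid in the frame of drawer_floor between -0.0655 and 0.182 m and z of scraper_mid in the frame of drawer_floor between 0.004 and 0.022 m and y of scraper_tip in the frame of drawer_floor between -0.0655 and 0.182 m and angle between scraper_mid's own x axis and vertical between 1.45 and 1.69 rad and x of socket_mid in the frame of drawer_floor between 0 and 0.12 m and x of socket_tip in the frame of drawer_floor between 0.13 and 0.206 m and y of socket_mid in the frame of drawer_floor between -0.0655 and 0.182 m and z of socket_mid in the frame of drawer_floor between 0.004 and 0.022 m and y of socket_tip in the frame of drawer_floor between -0.0655 and 0.182 m and angle between socket_mid's own x axis and vertical between 1.45 and 1.69 rad and x of roller_mid in the frame of drawer_floor between 0 and 0.12 m and x of roller_tip in the frame of drawer_floor between 0.13 and 0.206 m and y of roller_mid in the frame of drawer_floor between -0.0655 and 0.182 m and z of roller_mid in the frame of drawer_floor between 0.004 and 0.022 m and y of roller_tip in the frame of drawer_floor between -0.0655 and 0.182 m and angle between roller_mid's own x axis and vertical between 1.45 and 1.69 rad and x of pack1_mid in the frame of drawer_floor between 0 and 0.2 m and y of pack1_mid in the frame of drawer_floor between -0.182 and -0.0715 m and z of pack1_mid in the frame of drawer_floor between 0.01 and 0.03 m and angle between pack1_mid's own x axis and vertical between 1.42 and 1.72 rad and x of pack2_mid in the frame of drawer_floor between 0 and 0.2 m and y of pack2_mid in the frame of drawer_floor between -0.182 and -0.0715 m and z of pack2_mid in the frame of drawer_floor between 0.01 and 0.03 m and angle between pack2_mid's own x axis and vertical between 1.42 and 1.72 rad and contact force between the fingers and fork below 0.1 N and contact force between the fingers and scraper below 0.1 N and contact force between the fingers and socket below 0.1 N and contact force between the fingers and roller below 0.1 N and contact force between the fingers and pack1 below 0.1 N and contact force between the fingers and pack2 below 0.1 N and linear speed of each of fork, scraper, socket, roller, pack1, pack2 below 0.02 m/s); the robot touches nothing.
It fails at once if a can or the phone is pushed more than 4 cm or a can is tipped over (distance of any of can1, can2, can3, phone from where it was at the start of the episode above 0.04 m or angle between any of can1, can2, can3's own z axis and vertical above 0.5 rad).
Of fork, scraper, socket, roller, pack1, pack2 only 4 to 6 are there at a start; the rules pass over those that are not, and their reading is None.
At some moment in a run one of fork, scraper, socket, roller, pack1, pack2 may be knocked a few centimetres aside while the robot is not near it.
Once in a run the grip may slacken for a moment while it holds something.
It also fails if it takes over 210 s, if anything falls off the work surface, if the arm or the gripper's body presses on something with over 40 N, if the wrist force passes 120 N, or if a joint passes its speed limit or range.

## Working session

There is one attempt and no reset: what is moved stays moved. The work goes in short steps, Python scripts to look and compute and a shell command to move; the robot and the scene stay as the last step left them, time stands still between calls to the robot, and variables do not carry over. Pictures are saved under pics/ and viewed, and the job is handed in when it is done.

```bash
ls; mkdir -p pics
python3 - <<'E'
from cell import ctrl
import cv2
for n in ("top","side","wrist"):
    p=ctrl.camera_params(n); print(n,p)
    cv2.imwrite(f"pics/{n}0.png",ctrl.camera(n))
print(ctrl.state(),ctrl.grip_depth)
E
```

```text
pics
top {'vfov': 52.98151602851664, 'cx': 281.5324458266602, 'cy': 215.0311465574864, 'eye': array([ 0.37055821, -0.01289175,  1.25654972]), 'attitude': array([-3.00686357, -0.01975886, -1.59507427])}
side {'vfov': 45.29567342007979, 'cx': 285.84662459669244, 'cy': 212.6783027116697, 'eye': array([-0.37926807, -1.03384472,  0.86390724]), 'attitude': array([-2.10247371,  0.00388688, -0.7404528 ])}
wrist {'vfov': 69.6791769339626, 'cx': 279.673616268527, 'cy': 210.41147874804923, 'eye': array([ 0.27834412, -0.56578398,  0.38345754]), 'attitude': array([ 2.84424287e+00,  1.84931879e-03, -1.24289163e+00])}
{'time_s': 0.15, 'joint_pos': array([-1.42153377e+00,  5.28218515e-01,  1.43362432e+00, -2.69508676e-05,
        1.18143804e+00, -1.78471650e-01]), 'qvel': array([-0.00087312, -0.00343927, -0.00282721,  0.00033509, -0.00045125,
        0.00121978]), 'tau': array([ 2.44265439e-04, -4.40430129e+01, -1.76842457e+01,  6.34102640e-02,
        5.52599668e-02, -8.86295402e-05]), 'tcp_pos': array([ 0.20113612, -0.59113667,  0.22181222]), 'tool_rot': array([-3.13992683e+00, -2.75181322e-04,  3.27744234e-01]), 'force': array([-0.55419071,  0.4057204 ,  0.15563527]), 'wrist_torque': array([0.04852992, 0.03048608, 0.01757221]), 'gripper_width': 0.08717559886214386} 0.0187
```

View pics/top0.png

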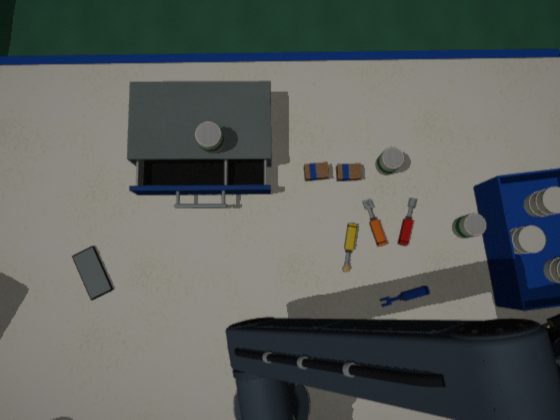

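View pics/side0.png

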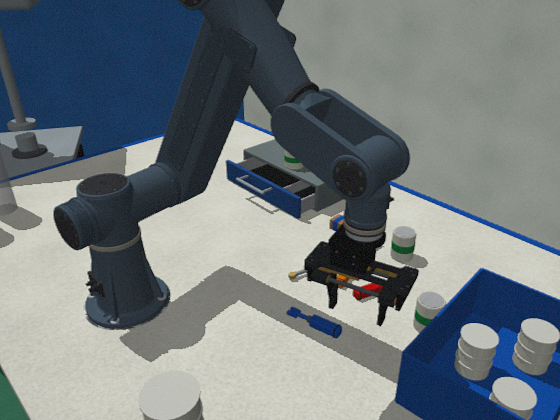

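View pics/wrist0.png

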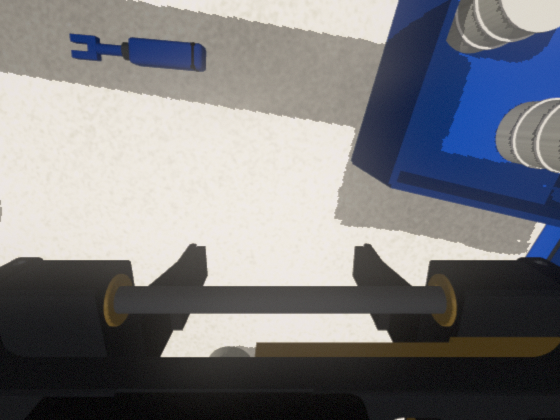

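```bash
cat > h.py <<'E'
import numpy as np, cv2
from cell import ctrl
from scipy.spatial.transform import Rotation as Ro
def rot(a): return Ro.from_euler('xyz',a).as_matrix()
def K(p): 
    f=210/np.tan(np.radians(p['vfov'])/2); return f,p['cx'],p['cy']
def cast(p,uv,z):
    f,cx,cy=K(p); d=rot(p['attitude'])@np.array([(uv[0]-cx)/f,(uv[1]-cy)/f,1.])
    e=np.array(p['eye']); return e+d*(z-e[2])/d[2]
def proj(p,X):
    f,cx,cy=K(p); c=rot(p['attitude']).T@(np.array(X)-p['eye']); return np.array([f*c[0]/c[2]+cx,f*c[1]/c[2]+cy])
RNG={'orange':((8,150,120),(19,255,255)),'red':((0,150,80),(6,255,255)),'yellow':((22,150,100),(34,255,255)),'green':((45,100,40),(80,255,255)),'blue':((105,150,60),(125,255,255)),'brown':((8,60,60),(20,170,220))}
def blobs(im,name,amin=25):
    h=cv2.cvtColor(im,cv2.COLOR_BGR2HSV); m=cv2.inRange(h,*RNG[name])
    if name=='red': m|=cv2.inRange(h,(174,150,80),(180,255,255))
    cs,_=cv2.findContours(m,cv2.RETR_EXTERNAL,cv2.CHAIN_APPROX_NONE)
    return sorted([(cv2.contourArea(c),np.round(cv2.minAreaRect(c)[0],1),np.round(cv2.minAreaRect(c)[1],1),round(cv2.minAreaRect(c)[2],1)) for c in cs if cv2.contourArea(c)>amin],key=lambda t:-t[0])
def shot(n,tag,save=True):
    p=ctrl.camera_params(n); im=ctrl.camera(n); cv2.imwrite(f'pics/{tag}.png',im); return p,im
def go(x=None,y=None,z=None,yaw=None):
    s=ctrl.state(); t=s['tcp_pos']; R=rot(s['tool_rot'])
    d=np.array([x if x is not None else t[0],y if y is not None else t[1],z if z is not None else t[2]])-t
    print('tcp',np.round(t,4),'rpy',np.round(s['tool_rot'],3),'t',round(s['time_s'],2),'w',round(s['gripper_width'],4),'F',np.round(s['force'],1))
    print('tool shift',np.round(R.T@d,4))
    if yaw is not None:
        print('turn deg (tool)',np.round(np.degrees((Ro.from_matrix(R).inv()*Ro.from_euler('xyz',[np.pi,0,yaw])).as_rotvec()),2))
E
python3 - <<'E'
from h import *
im=cv2.imread('pics/top0.png'); p=ctrl.camera_params('top')
for n in RNG:
    print(n,[(a,u,s,g,np.round(cast(p,u,.02)[:2],3)) for a,u,s,g in blobs(im,n)][:8])
big=cv2.resize(im[130:310,280:440],None,fx=4.4,fy=3.3,interpolation=3); 
cv2.imwrite('pics/z0.png',cv2.resize(im[140:310,290:440],(600,680))[:600])
cv2.imwrite('pics/z1.png',cv2.resize(im[70:220,115:285],None,fx=4,fy=4)[:600])
E
```

```text
orange [(138.0, array([377.2, 230.6]), array([21.5,  7.6]), 71.6, array([ 0.485, -0.323]))]
red [(176.5, array([405.6, 231.6]), array([ 8.3, 26.2]), 13.0, array([ 0.48 , -0.408]))]
yellow [(169.5, array([350.3, 236.4]), array([ 8.3, 25.9]), 8.1, array([ 0.47 , -0.243]))]
green [(27586.0, array([283.5,  27. ]), array([ 54., 551.]), 90.0, array([ 1.136, -0.062])), (30.0, array([459.4, 227.9]), array([18.7,  6.5]), 74.5, array([ 0.488, -0.57 ]))]
blue [(3860.0, array([279.5,  56. ]), array([  8. , 559.1]), 89.2, array([ 1.038, -0.047])), (2892.5, array([534.7, 229.6]), array([115.6,  62.9]), 83.1, array([ 0.477, -0.796])), (493.5, array([199.5, 187.5]), array([  5., 139.]), 90.0, array([0.626, 0.201])), (115.0, array([414.3, 293.8]), array([ 6.6, 21. ]), 74.1, array([ 0.298, -0.422])), (62.0, array([312.3, 171. ]), array([14.4,  5.4]), 84.3, array([ 0.669, -0.137])), (59.0, array([345.1, 171.2]), array([14.1,  5.3]), 85.2, array([ 0.667, -0.236]))]
brown [(160.0, array([322. , 169.5]), array([15., 12.]), 90.0, array([ 0.673, -0.167])), (158.5, array([355. , 170.5]), array([12., 15.]), 0.0, array([ 0.668, -0.266])), (57.0, array([306.5, 172. ]), array([16.,  5.]), 90.0, array([ 0.666, -0.12 ])), (53.5, array([338.5, 172. ]), array([16.,  5.]), 90.0, array([ 0.665, -0.216]))]
```

View pics/z0.png

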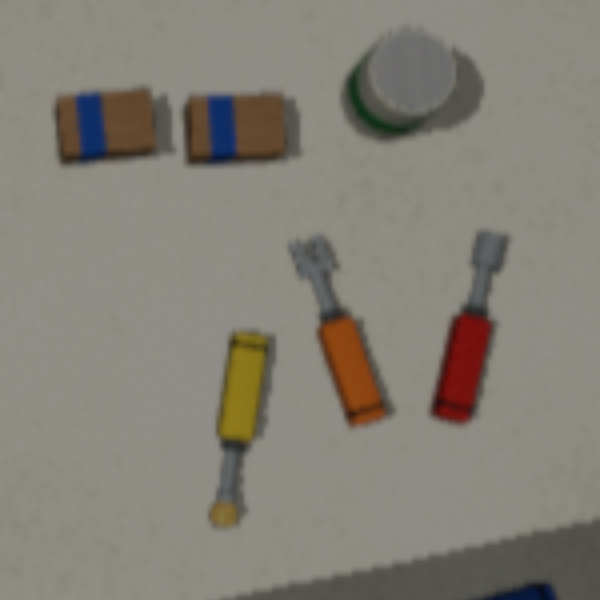

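View pics/z1.png

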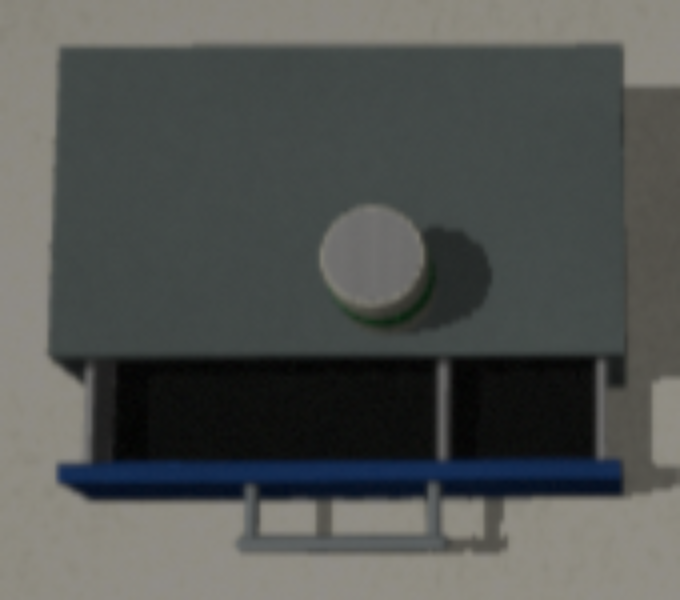

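Run:
```python
from h import *
p=ctrl.camera_params('top')
for n,u,z in [('uL',(127.5,158.5),.1),('uR',(271.2,158.5),.1),('hL',(174.5,206.2),.066),('hR',(225.5,206.2),.066),('fL',(129.5,186.2),.082),('fR',(270.5,185.5),.082),('forktail',(367+12/1,0),.02)]:
    print(n,np.round(cast(p,u,z),4))
f=lambda zx,zy:(290+zx/4,140+zy/4)
for n,u,z in [('fork tail',f(368,418),.018),('fork hfront',f(334,317),.018),('fork tip',f(313,243),.012),
 ('sock tail',f(452,416),.018),('sock hf',f(480,316),.018),('sock tip',f(490,236),.012),
 ('roll tail',f(250,336),.018),('roll hf',f(235,442),.018),('roll tip',f(224,526),.012),
 ('p1 tl',f(57,95),.036),('p1 tr',f(152,90),.036),('p1br',f(155,153),.036),('p1bl',f(62,160),.02),
 ('p2 tl',f(187,97),.036),('p2 tr',f(283,94),.036),('p2br',f(285,155),.036),('c1top',f(412,66),.085),('phone',(92,273),.01)]:
    print(n,np.round(cast(p,u,z)[:2],4))
```

```text
uL [0.6958 0.388  0.1   ]
uR [ 0.6882 -0.0143  0.1   ]
hL [0.5633 0.2636 0.066 ]
hR [0.5602 0.1189 0.066 ]
fL [0.6205 0.3867 0.082 ]
fR [ 0.6144 -0.0107  0.082 ]
forktail [ 1.2246 -0.3699  0.02  ]
fork tail [ 0.4436 -0.336 ]
fork hfront [ 0.5193 -0.3148]
fork tip [ 0.5763 -0.3034]
sock tail [ 0.4437 -0.3984]
sock hf [ 0.5176 -0.4241]
sock tip [ 0.5789 -0.4377]
roll tail [ 0.5064 -0.2514]
roll hf [ 0.4283 -0.2367]
roll tip [ 0.3672 -0.2268]
p1 tl [ 0.6879 -0.1124]
p1 tr [ 0.6904 -0.1834]
p1br [ 0.6424 -0.1837]
p1bl [ 0.642  -0.1158]
p2 tl [ 0.6845 -0.2093]
p2 tr [ 0.6854 -0.2812]
p2br [ 0.639  -0.2804]
c1top [ 0.6917 -0.3645]
phone [0.3809 0.5132]
```

```bash
python3 -m jog '[[[0,0,-10],[0,0,0],1],[[0,0,-10],[0,0,0],1],[[0,0,-10],[0,0,0],1],[[0,0,-10],[0,0,0],1],[[0,0,-10],[0,0,0],1],[[0,0,-10],[0,0,0],1],[[0,0,-10],[0,0,0],0.4]]' 30
python3 - <<'E'
from h import *
go(0.5617,0.191,.16,1.552)
E
```

```text
time_s: 1.02
tcp_pos: [0.2008, -0.5889, 0.2186]
tool_rot: [-3.141, -0.009, 1.59]
force: [0.7, -0.1, -0.5]
gripper_width: 0.083
tcp [ 0.2008 -0.5889  0.2186] rpy [-3.141 -0.009  1.59 ] t 1.02 w 0.083 F [ 0.7 -0.1 -0.5]
tool shift [0.7723 0.3758 0.0648]
turn deg (tool) [-0.07 -0.49  2.17]
```

```bash
python3 -m jog '[[[0,0,2],[0.055,0.026,0],0.4],[[0,0,0],[0.055,0.026,0],0.4],[[0,0,0],[0.055,0.026,0],0.4],[[0,0,0],[0.055,0.026,0],0.4],[[0,0,0],[0.055,0.026,0],0.4],[[0,0,0],[0.055,0.026,0],0.4],[[0,0,0],[0.055,0.026,0],0.4],[[0,0,0],[0.05,0.025,0],0.4]]'
python3 - <<'E'
from h import *
go(0.5617,0.191,.16,1.552)
p,im=shot('top','top1')
p,im=shot('side','side1')
E
```

```text
time_s: 2.02
tcp_pos: [0.4177, -0.1496, 0.2199]
tool_rot: [3.14, -0.006, 1.545]
force: [1.0, -0.0, 0.2]
gripper_width: 0.0348
tcp [ 0.4177 -0.1496  0.2199] rpy [ 3.14  -0.006  1.545] t 2.02 w 0.0348 F [ 1.  -0.   0.2]
tool shift [0.3439 0.135  0.062 ]
turn deg (tool) [ 0.07 -0.33 -0.41]
```

View pics/top1.png

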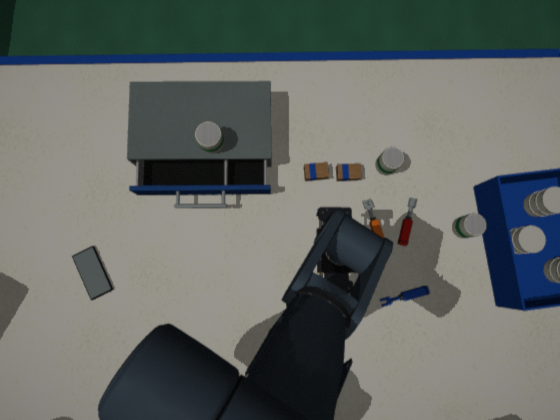

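View pics/side1.png

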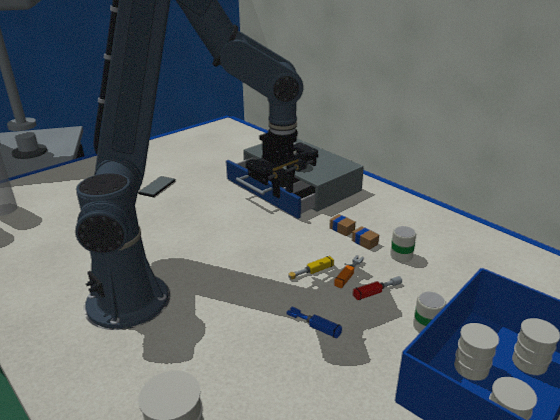

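```bash
python3 -m jog '[[[0,0,0],[0.05,0.02,0.005],0.4],[[0,0,0],[0.05,0.02,0.005],0.4],[[0,0,0],[0.05,0.02,0.01],0.4],[[0,0,0],[0.05,0.02,0.01],0.4],[[0,0,0],[0.05,0.02,0.01],0.4],[[0,0,0],[0.05,0.02,0.01],0.4],[[0,0,0],[0.05,0.02,0.01],0.4],[[0,0,0],[0,0,0],0.4]]'
python3 - <<'E'
from h import *
go(0.5617,0.191,.049,1.552)
p,im=shot('wrist','w1')
p,im=shot('side','side2')
E
```

```text
time_s: 3.12
tcp_pos: [0.5739, 0.2044, 0.1593]
tool_rot: [3.136, -0.002, 1.547]
force: [-0.2, 0.0, -0.4]
gripper_width: 0.035
tcp [0.5739 0.2044 0.1593] rpy [ 3.136e+00 -2.000e-03  1.547e+00] t 3.12 w 0.035 F [-0.2  0.  -0.4]
tool shift [-0.014  -0.0125  0.1102]
turn deg (tool) [ 0.33 -0.14 -0.28]
```

View pics/w1.png

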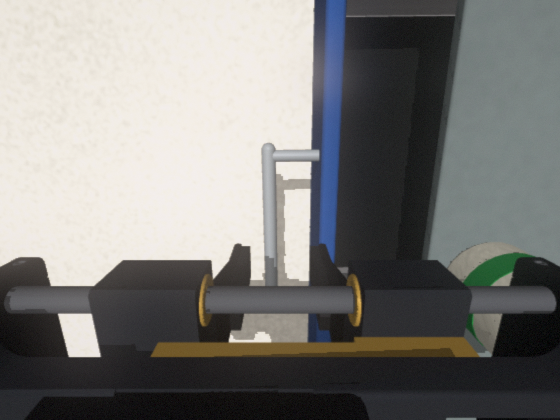

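Run:
```python
from h import *
p=ctrl.camera_params('wrist')
for u in [(268.5,160),(269.5,220),(270.5,270),(268,145)]: print(np.round(cast(p,u,.066),4))
for u in [(313,50),(310,150)]: print('front',np.round(cast(p,u,.082),4))
```

```text
[0.5654 0.2483 0.066 ]
[0.5643 0.1949 0.066 ]
[0.5635 0.1451 0.066 ]
[0.5655 0.2607 0.066 ]
front [0.6007 0.3277 0.082 ]
front [0.5988 0.2573 0.082 ]
```

```bash
python3 -m jog '[[[0,0,0],[-0.014,-0.010,0.02],0.4],[[0,0,0],[0,0,0.03],0.4],[[0,0,0],[0,0,0.03],0.4],[[0,0,0],[0,0,0.03],0.4],[[0,0,0],[0,0,0],0.4]]'
python3 - <<'E'
from h import *
go(0.564,0.191,.049,1.552)
E
```

```text
time_s: 3.85
tcp_pos: [0.5622, 0.1775, 0.0501]
tool_rot: [3.136, 0.001, 1.534]
force: [0.3, 0.9, 0.2]
gripper_width: 0.0349
tcp [0.5622 0.1775 0.0501] rpy [3.136e+00 1.000e-03 1.534e+00] t 3.85 w 0.0349 F [0.3 0.9 0.2]
tool shift [0.0136 0.0013 0.0011]
turn deg (tool) [ 0.3   0.06 -1.02]
```

```bash
python3 -m jog '[[[0,0,0],[0,0,0],0],[[0,0,0],[0,0,0],0],[[0,0,0],[0,-0.02,0],0],[[0,0,0],[0,-0.03,0],0],[[0,0,0],[0,-0.03,0],0],[[0,0,0],[0,-0.02,0],0],[[0,0,0],[0,-0.01,0],0]]' 20
python3 - <<'E'
from h import *
go(0.564,0.191,.049,1.552)
p,im=shot('top','top2')
E
```

```text
time_s: 4.72
tcp_pos: [0.4632, 0.1775, 0.0545]
tool_rot: [3.106, 0.002, 1.536]
force: [1.6, -1.6, -9.9]
gripper_width: 0.011
tcp [0.4632 0.1775 0.0545] rpy [3.106e+00 2.000e-03 1.536e+00] t 4.72 w 0.011 F [ 1.6 -1.6 -9.9]
tool shift [0.017  0.1001 0.009 ]
turn deg (tool) [ 2.02  0.12 -0.91]
```

View pics/top2.png

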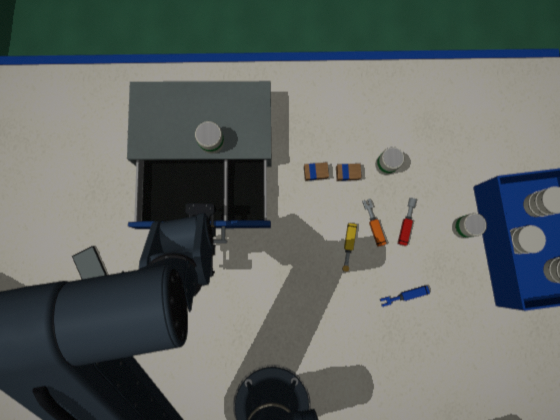

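```bash
python3 -m jog '[[[2,0,0],[0,-0.01,0.003],0],[[0,0,0],[0,-0.01,0],0],[[0,0,0],[0,-0.01,0],0],[[0,0,0],[0,-0.01,0],0],[[0,0,0],[0,0,0],0]]'
python3 - <<'E'
from h import *
go(0.564,0.191,.049,1.552)
E
```

```text
time_s: 5.4
tcp_pos: [0.4477, 0.1778, 0.0545]
tool_rot: [3.095, -0.001, 1.54]
force: [-3.0, 0.1, -1.2]
gripper_width: 0.011
tcp [0.4477 0.1778 0.0545] rpy [ 3.095e+00 -1.000e-03  1.540e+00] t 5.4 w 0.011 F [-3.   0.1 -1.2]
tool shift [0.0167 0.1155 0.0109]
turn deg (tool) [ 2.67 -0.03 -0.66]
```

```bash
python3 -m jog '[[[0,0,0],[0,-0.008,0],0],[[0,0,0],[0,-0.004,0],0],[[0,0,0],[0,0,0],0.4],[[0,0,0],[0,0,0],0.4],[[2.5,0,0],[0,0,-0.04],0.4],[[0,0,0],[0,0,-0.05],0.4],[[0,0,0],[0,0,-0.05],1],[[0,0,0],[0,0,-0.03],1]]'
python3 - <<'E'
from h import *
go(0.564,0.191,.25,1.552)
p,im=shot('side','side3')
p,im=shot('wrist','w3')
p,im=shot('top','top3')
E
```

```text
time_s: 6.4
tcp_pos: [0.4369, 0.1794, 0.2288]
tool_rot: [3.127, -0.005, 1.541]
force: [0.4, -0.2, -0.3]
gripper_width: 0.0475
tcp [0.4369 0.1794 0.2288] rpy [ 3.127 -0.005  1.541] t 6.4 w 0.0475 F [ 0.4 -0.2 -0.3]
tool shift [ 0.0155  0.127  -0.0193]
turn deg (tool) [ 0.85 -0.26 -0.63]
```

View pics/side3.png

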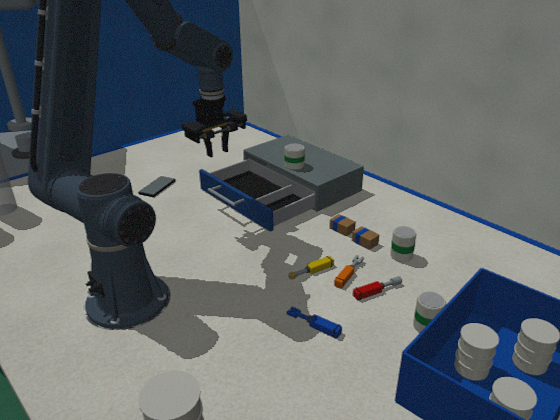

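View pics/w3.png

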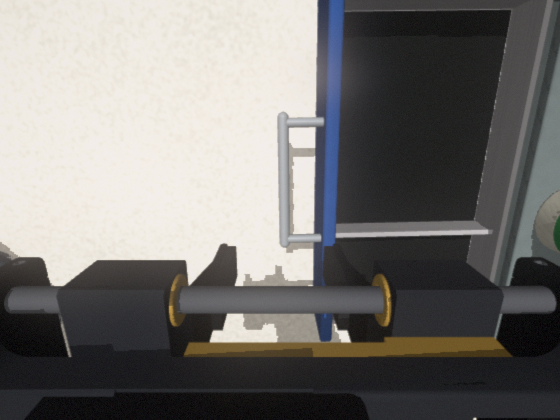

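View pics/top3.png

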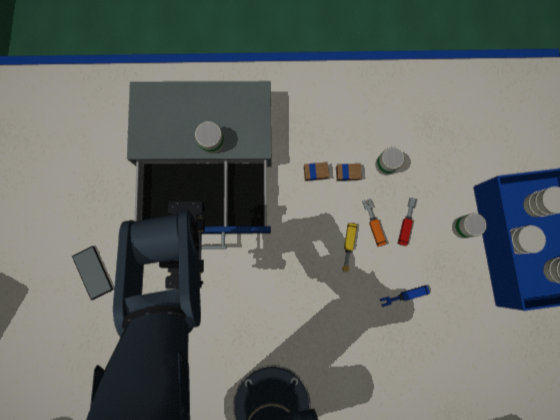

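Run:
```python
from h import *
p=ctrl.camera_params('wrist')
for n,u,z in [('hL',(283,113),.066),('hR',(285,246),.066),('front inner top edge',(341,60),.082),('fi2',(335,220),.082),('divider front',(336,230.5),.051),('div back',(488,231),.051)]: print(n,np.round(cast(p,u,z),4))
p=ctrl.camera_params('top')
for n,u,z in [('frontR outer?',(270,228),.082),('div front',(226,226),.051),('div back',(226,160),.051)]: print(n,np.round(cast(p,u,z),4))
```

```text
hL [0.4464 0.265  0.066 ]
hR [0.4449 0.1177 0.066 ]
front inner top edge [0.5011 0.31   0.082 ]
fi2 [0.4992 0.1531 0.082 ]
divider front [0.507  0.1291 0.051 ]
div back [0.6917 0.1219 0.051 ]
frontR outer? [ 0.4932 -0.0068  0.082 ]
div front [0.5051 0.1195 0.051 ]
div back [0.6997 0.1182 0.051 ]
```

```bash
python3 -m jog '[[[0,0,0],[-0.055,0,0],0.6],[[0,0,0],[-0.055,0,0],0.6],[[0,0,0],[-0.055,0,0],0.6],[[0,0,0],[-0.055,0,0],0.6],[[0,0,0],[-0.055,0,0],0.6],[[0,0,0],[-0.055,0,0],0.6],[[0,0,0],[-0.055,0,0],0.6],[[0,0,10],[-0.02,0,0],0.6]]'; python3 -m jog '[[[0,0,10],[0,0,0],0.6],[[0,0,10],[0,0,0],0.6],[[0,0,10],[0,0,0],0.6],[[0,0,10],[0,0,0],0.6],[[0,0,10],[0,0,0],0.6],[[0,0,10],[0,0,0],0.6],[[0,0,10],[0,0,0],0.6],[[0,0,10],[0,0,0],0.6]]'
python3 - <<'E'
from h import *
go(0.452,-0.242,.15,-.175)
p,im=shot('wrist','w4')
E
```

```text
time_s: 7.55
tcp_pos: [0.4183, -0.2299, 0.2131]
tool_rot: [-3.135, -0.017, 1.369]
force: [-0.7, 1.5, -0.3]
gripper_width: 0.0526
time_s: 8.55
tcp_pos: [0.4089, -0.2222, 0.1983]
tool_rot: [-3.1, 0.031, -0.08]
force: [-1.0, -0.2, 0.4]
gripper_width: 0.0525
tcp [ 0.4089 -0.2222  0.1983] rpy [-3.1    0.031 -0.08 ] t 8.55 w 0.0525 F [-1.  -0.2  0.4]
tool shift [0.046  0.0182 0.0461]
turn deg (tool) [-2.32  1.89  5.4 ]
```

View pics/w4.png

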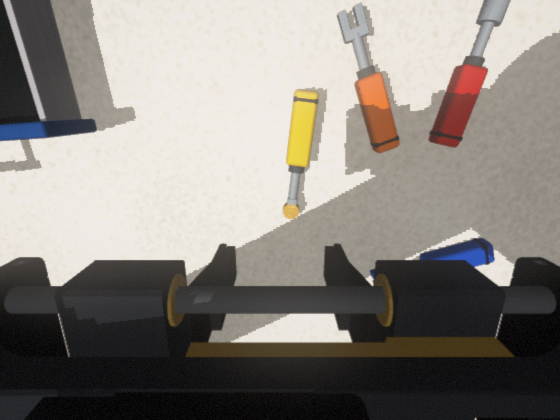

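```bash
cat >> h.py <<'E'
def tool(p,im,name,guess,z=.022,verbose=True):
    """metric rect of the biggest blob of colour; guess=approx heading (rad)"""
    h=cv2.cvtColor(im,cv2.COLOR_BGR2HSV); m=cv2.inRange(h,*RNG[name])
    if name=='red': m|=cv2.inRange(h,(174,150,80),(180,255,255))
    m=cv2.morphologyEx(m,cv2.MORPH_CLOSE,np.ones((7,7)))
    cs,_=cv2.findContours(m,cv2.RETR_EXTERNAL,cv2.CHAIN_APPROX_NONE)
    c=max(cs,key=cv2.contourArea)[:,0,:]
    P=np.array([cast(p,u,z)[:2] for u in c])*1000
    (cx,cy),(w,l),a=cv2.minAreaRect(P.astype(np.float32))
    th=np.radians(a if w>l else a+90)
    while np.cos(th-guess)<0: th+=np.pi
    th=(th+np.pi)%(2*np.pi)-np.pi
    mid=np.array([cx,cy])/1000+.015*np.array([np.cos(th),np.sin(th)])
    print(name,'rect',round(w,1),round(l,1),'mid',np.round(mid,4),'heading',round(th,3)); return mid,th
E
python3 - <<'E'
from h import *
im=cv2.imread('pics/w4.png');p=ctrl.camera_params('wrist')
tool(p,im,'yellow',3.);tool(p,im,'orange',0.2);tool(p,im,'red',-.3)
im=cv2.imread('pics/top3.png');p=ctrl.camera_params('top')
tool(p,im,'yellow',3.);tool(p,im,'orange',0.2);tool(p,im,'red',-.3)
E
```

```text
yellow rect 23.6 72.9 mid [ 0.4539 -0.2402] heading 2.945
orange rect 76.1 24.8 mid [ 0.4938 -0.3207] heading 0.309
red rect 23.9 76.9 mid [ 0.4946 -0.4113] heading -0.293
yellow rect 25.0 76.5 mid [ 0.4551 -0.2399] heading 2.955
orange rect 76.3 24.7 mid [ 0.494  -0.3205] heading 0.271
red rect 27.0 79.5 mid [ 0.495  -0.4104] heading -0.287
```

```bash
python3 -m jog '[[[-2.3,1.9,6],[0,0,0],0.6],[[0,0,0],[0.03,0.008,0],0.6],[[0,0,0],[0,0,0],0.6]]' 40
python3 - <<'E'
from h import *
go(0.4545,-0.240,.06,-.19)
E
```

```text
time_s: 8.98
tcp_pos: [0.4342, -0.2326, 0.1937]
tool_rot: [-3.136, 0.009, -0.186]
force: [-0.1, 0.4, -0.4]
gripper_width: 0.0524
tcp [ 0.4342 -0.2326  0.1937] rpy [-3.136  0.009 -0.186] t 8.97 w 0.0524 F [-0.1  0.4 -0.4]
tool shift [0.0225 0.0043 0.1335]
turn deg (tool) [-0.31  0.5   0.24]
```

```bash
python3 -m jog '[[[0,0.5,0],[0.021,0.004,0.04],0.6],[[0,0,0],[0,0,0.05],0.6],[[0,0,0],[0,0,0.04],0.6],[[0,0,0],[0,0,0],0.6]]'
python3 - <<'E'
from h import *
go(0.4545,-0.240,.005,-.19)
E
```

```text
time_s: 9.48
tcp_pos: [0.4504, -0.2359, 0.0579]
tool_rot: [-3.131, 0.008, -0.178]
force: [-0.6, 0.1, 0.8]
gripper_width: 0.0521
tcp [ 0.4504 -0.2359  0.0579] rpy [-3.131  0.008 -0.178] t 9.47 w 0.0521 F [-0.6  0.1  0.8]
tool shift [0.0052 0.0039 0.0528]
turn deg (tool) [-0.59  0.44  0.68]
```

```bash
python3 -m jog '[[[0,0,0.7],[0.004,0.004,0.03],0.6],[[0,0,0],[0.001,0,0.02],0.6],[[0,0,0],[0,0,0],0.6]]'
python3 - <<'E'
from h import *
go(0.4545,-0.240,.005,-.19)
E
```

```text
time_s: 9.85
tcp_pos: [0.4543, -0.24, 0.0097]
tool_rot: [-3.132, 0.007, -0.187]
force: [0.0, -0.7, 0.5]
gripper_width: 0.0524
tcp [ 0.4543 -0.24    0.0097] rpy [-3.132  0.007 -0.187] t 9.85 w 0.0524 F [ 0.  -0.7  0.5]
tool shift [ 0.0002 -0.      0.0047]
turn deg (tool) [-0.57  0.39  0.15]
```

```bash
python3 -m jog '[[[0,0,0],[0,0,0.004],0],[[0,0,0],[0,0,0],0],[[0,0,0],[0,0,0],0],[[0,0,0],[0,0,0],0]]' 40
python3 - <<'E'
from h import *
go()
E
python3 -m jog '[[[0,0,0],[0,0,-0.03],0],[[0,0,0],[0,0,-0.05],0],[[0,0,0],[0,0,-0.05],0],[[0,0,0],[0,0,0],0]]'
python3 - <<'E'
from h import *
go(.577,.249,.16)
E
```

```text
time_s: 10.35
tcp_pos: [0.4556, -0.2409, 0.0094]
tool_rot: [-3.134, 0.002, -0.186]
force: [0.3, 0.7, -1.8]
gripper_width: 0.0257
tcp [ 0.4556 -0.2409  0.0094] rpy [-3.134e+00  2.000e-03 -1.860e-01] t 10.35 w 0.0257 F [ 0.3  0.7 -1.8]
tool shift [0. 0. 0.]
time_s: 10.85
tcp_pos: [0.4553, -0.2417, 0.1424]
tool_rot: [-3.133, 0.004, -0.186]
force: [0.3, -0.1, -0.5]
gripper_width: 0.0256
tcp [ 0.4553 -0.2417  0.1424] rpy [-3.133  0.004 -0.186] t 10.85 w 0.0256 F [ 0.3 -0.1 -0.5]
tool shift [ 0.0288 -0.5049 -0.0135]
```

```bash
python3 -m jog '[[[0,0,0],[0.001,-0.05,-0.003],0],[[0,0,0],[0.001,-0.056,0],0],[[0,0,0],[0.001,-0.056,0],0],[[0,0,0],[0.001,-0.056,0],0],[[0,0,0],[0.001,-0.056,0],0],[[0,0,0],[0.002,-0.056,0],0],[[0,0,0],[0.002,-0.056,0],0],[[0,0,0],[0.002,-0.056,0],0]]'
python3 - <<'E'
from h import *
go(.579,.309,.16)
E
python3 -m jog '[[[0,0,-10],[0,-0.05,0],0],[[0,0,-10],[0,-0.03,0],0],[[0,0,-10],[0,0,0],0],[[0,0,-10],[0,0,0],0],[[0,0,-10],[0,0,0],0],[[0,0,-10],[0,0,0],0],[[0,0,-10],[0,0,0],0],[[0,0,-10],[0,0,0],0]]'
python3 - <<'E'
from h import *
go(.579,.309,.16,3.12)
E
```

```text
time_s: 11.85
tcp_pos: [0.5467, 0.1985, 0.1398]
tool_rot: [-3.137, 0.017, -0.196]
force: [1.5, -0.6, -1.0]
gripper_width: 0.0253
tcp [0.5467 0.1985 0.1398] rpy [-3.137  0.017 -0.196] t 11.85 w 0.0253 F [ 1.5 -0.6 -1. ]
tool shift [ 0.0098 -0.1148 -0.0198]
time_s: 12.85
tcp_pos: [0.5467, 0.2835, 0.1243]
tool_rot: [-3.103, 0.012, 1.256]
force: [0.1, 0.6, -2.5]
gripper_width: 0.0258
tcp [0.5467 0.2835 0.1243] rpy [-3.103  0.012  1.256] t 12.85 w 0.0258 F [ 0.1  0.6 -2.5]
tool shift [ 0.0338  0.0214 -0.037 ]
turn deg (tool) [  -2.19   -1.61 -106.82]
```

```bash
python3 -m jog '[[[-2,-1.5,-9],[0.03,0.02,-0.03],0],[[0,0,-10],[0,0,0],0],[[0,0,-10],[0,0,0],0],[[0,0,-10],[0,0,0],0],[[0,0,-10],[0,0,0],0],[[0,0,-10],[0,0,0],0],[[0,0,-10],[0,0,0],0],[[0,0,-10],[0,0,0],0]]'
python3 - <<'E'
from h import *
go(.579,.309,.15,3.12)
E
python3 -m jog '[[[0,0,-10],[0,0,0],0],[[0,0,-10],[0,0,0],0],[[0,0,0],[0,0,0],0]]'
python3 - <<'E'
from h import *
go(.579,.309,.10,3.12)
E
```

```text
time_s: 13.85
tcp_pos: [0.566, 0.3025, 0.136]
tool_rot: [-3.083, -0.018, 2.682]
force: [-0.6, 0.3, -1.3]
gripper_width: 0.0258
tcp [0.566  0.3025 0.136 ] rpy [-3.083 -0.018  2.682] t 13.85 w 0.0258 F [-0.6  0.3 -1.3]
tool shift [-0.0085  0.0108 -0.0148]
turn deg (tool) [ -3.08  -1.78 -25.06]
time_s: 14.22
tcp_pos: [0.5621, 0.3011, 0.1298]
tool_rot: [-3.088, -0.048, 3.04]
force: [-0.7, -0.7, -2.3]
gripper_width: 0.0255
tcp [0.5621 0.3011 0.1298] rpy [-3.088 -0.048  3.04 ] t 14.22 w 0.0255 F [-0.7 -0.7 -2.3]
tool shift [-0.0174  0.0111  0.0285]
turn deg (tool) [-2.94 -2.88 -4.48]
```

```bash
python3 -m jog '[[[-2.9,-2.9,-4.4],[0,0,0],0],[[0,0,0],[-0.016,0.008,0],0],[[0,0,0],[0,0,0],0]]'
python3 - <<'E'
from h import *
go(.579,.309,.07,3.12)
p,im=shot('side','side5');p,im=shot('wrist','w5')
E
```

```text
time_s: 14.6
tcp_pos: [0.5757, 0.3079, 0.126]
tool_rot: [-3.14, -0.005, 3.112]
force: [1.1, 0.2, -0.4]
gripper_width: 0.0253
tcp [0.5757 0.3079 0.126 ] rpy [-3.14  -0.005  3.112] t 14.6 w 0.0253 F [ 1.1  0.2 -0.4]
tool shift [-0.0036  0.0013  0.056 ]
turn deg (tool) [-0.1  -0.3  -0.46]
```

View pics/side5.png

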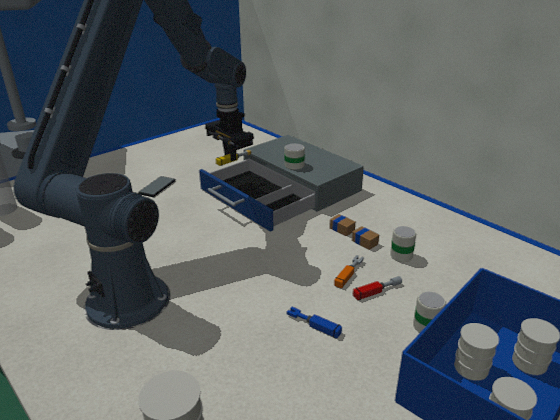

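View pics/w5.png

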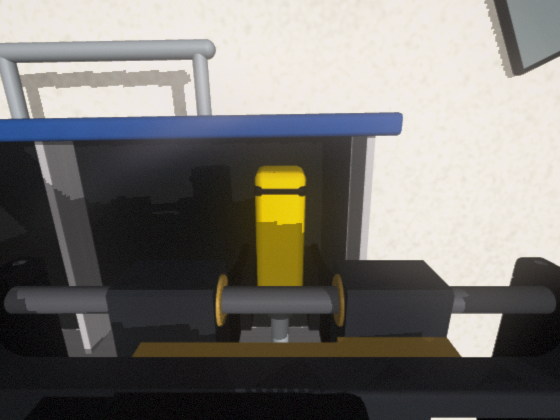

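```bash
python3 -m jog '[[[0,0,0],[-0.003,0.001,0.04],0],[[0,0,0],[0,0,0.04],0],[[0,0,0],[0,0,0],0]]'
python3 - <<'E'
from h import *
go(.579,.309,.027,3.12)
E
```

```text
time_s: 15.08
tcp_pos: [0.5748, 0.3078, 0.0444]
tool_rot: [-3.138, -0.009, 3.111]
force: [0.4, -0.1, -1.3]
gripper_width: 0.0259
tcp [0.5748 0.3078 0.0444] rpy [-3.138 -0.009  3.111] t 15.07 w 0.0259 F [ 0.4 -0.1 -1.3]
tool shift [-0.0043  0.0014  0.0173]
turn deg (tool) [-0.2  -0.54 -0.54]
```

```bash
python3 -m jog '[[[0,-0.5,-0.5],[-0.004,0.001,0.012],0],[[0,0,0],[0,0,0.004],0],[[0,0,0],[0,0,0],0]]'
python3 - <<'E'
from h import *
go(.579,.309,.026,3.12)
E
```

```text
time_s: 15.45
tcp_pos: [0.5809, 0.3094, 0.0308]
tool_rot: [-3.14, 0.005, 3.119]
force: [0.2, -0.5, -1.3]
gripper_width: 0.0255
tcp [0.5809 0.3094 0.0308] rpy [-3.14   0.005  3.119] t 15.45 w 0.0255 F [ 0.2 -0.5 -1.3]
tool shift [ 0.0019 -0.0005  0.0048]
turn deg (tool) [-0.1   0.27 -0.03]
```

```bash
python3 -m jog '[[[0,0,0],[0,0,0.004],0],[[0,0,0],[0,0,0],0],[[0,0,0],[0,0,0],0.45],[[0,0,0],[0,0,0],0.45],[[0,0,0],[0,0,-0.03],0.45],[[0,0,0],[0,0,-0.06],0.45],[[0,0,0],[0,0,-0.04],0.45]]'
python3 - <<'E'
from h import *
p,im=shot('wrist','w6')
go(.494,-.3206,.17,3.12+.29)
p,im=shot('top','top6')
tool(p,im,'orange',.3);tool(p,im,'red',-.3)
E
```

```text
time_s: 16.32
tcp_pos: [0.5793, 0.3092, 0.1585]
tool_rot: [-3.138, 0.001, 3.119]
force: [1.4, 0.2, 0.1]
gripper_width: 0.0391
tcp [0.582  0.3102 0.1639] rpy [-3.141  0.009  3.119] t 16.38 w 0.0388 F [0.5 0.3 2.6]
tool shift [ 0.0739 -0.6326 -0.0066]
turn deg (tool) [ -0.09   0.51 -16.65]
orange rect 76.3 24.7 mid [ 0.494  -0.3205] heading 0.271
red rect 26.6 79.4 mid [ 0.495  -0.4105] heading -0.282
```

View pics/w6.png

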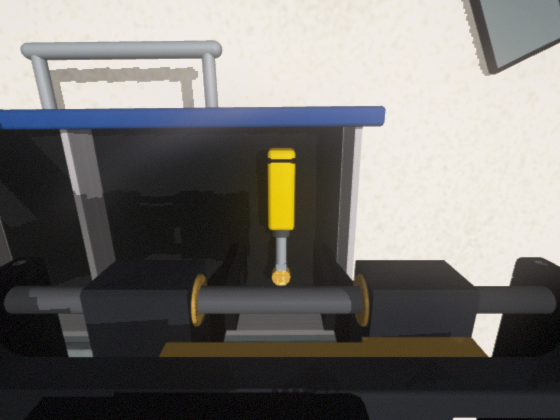

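View pics/top6.png

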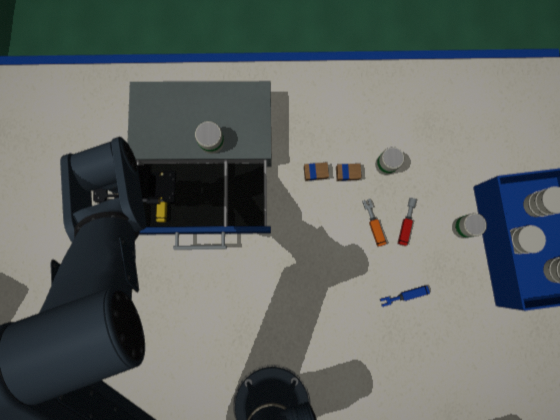

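```bash
python3 -m jog '[[[0,0,0],[0.006,-0.055,0],0.6],[[0,0,0],[0.006,-0.055,0],0.6],[[0,0,0],[0.006,-0.055,0],0.6],[[0,0,0],[0.006,-0.055,0],0.6],[[0,0,0],[0.006,-0.055,0],0.6],[[0,0,0],[0.006,-0.055,0],0.6],[[0,0,0],[0.006,-0.055,0],0.6],[[0,0,0],[0.006,-0.055,0],0.6]]'
python3 - <<'E'
from h import *
go(.494,-.3206,.17,3.43)
E
```

```text
time_s: 17.42
tcp_pos: [0.5223, -0.1367, 0.1565]
tool_rot: [3.14, 0.008, 3.128]
force: [0.8, -0.7, 0.7]
gripper_width: 0.052
tcp [ 0.5223 -0.1367  0.1565] rpy [3.14  0.008 3.128] t 17.43 w 0.052 F [ 0.8 -0.7  0.7]
tool shift [ 0.0257 -0.1842 -0.0141]
turn deg (tool) [  0.05   0.46 -17.29]
```

```bash
python3 -m jog '[[[0,0,0],[0.008,-0.05,-0.01],0.6],[[0,0,0],[0.008,-0.05,0],0.6],[[0,0,0],[0.008,-0.05,0],0.6],[[0,0,-9],[0,-0.03,0],0.6],[[0,0,-8],[0,0,0],0.6],[[0,0,0],[0,0,0],0.6]]'
python3 - <<'E'
from h import *
go(.494,-.3206,.06,3.43)
p,im=shot('wrist','w7')
tool(p,im,'orange',.3)
E
```

```text
time_s: 18.18
tcp_pos: [0.4905, -0.3264, 0.1607]
tool_rot: [3.137, 0.005, -2.859]
force: [-0.2, -0.4, -0.8]
gripper_width: 0.0522
tcp [ 0.4905 -0.3264  0.1607] rpy [ 3.137  0.005 -2.859] t 18.18 w 0.0522 F [-0.2 -0.4 -0.8]
tool shift [-0.0046  0.0042  0.1008]
turn deg (tool) [ 0.24  0.26 -0.34]
orange rect 78.5 23.2 mid [ 0.4948 -0.3214] heading 0.275
```

View pics/w7.png

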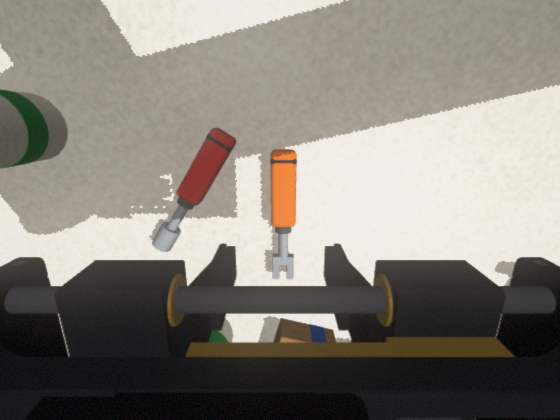

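```bash
python3 -m jog '[[[0,0,0],[-0.005,0.004,0.04],0.6],[[0,0,0],[0,0,0.05],0.6],[[0,0,0],[0,0,0.025],0.6],[[0,0,0],[0,0,0],0.6]]'
python3 - <<'E'
from h import *
go(.4945,-.321,.009,3.42)
E
```

```text
time_s: 18.73
tcp_pos: [0.4962, -0.3187, 0.0433]
tool_rot: [3.139, 0.006, -2.865]
force: [-0.9, -0.1, 0.6]
gripper_width: 0.0519
tcp [ 0.4962 -0.3187  0.0433] rpy [ 3.139  0.006 -2.865] t 18.73 w 0.0519 F [-0.9 -0.1  0.6]
tool shift [ 0.0024 -0.0018  0.0342]
turn deg (tool) [ 0.13  0.32 -0.1 ]
```

```bash
python3 -m jog '[[[0,0,0],[0.002,-0.002,0.03],0.6],[[0,0,0],[0,0,0.004],0.6],[[0,0,0],[0,0,0],0],[[0,0,0],[0,0,0],0],[[0,0,0],[0,0,0],0]]' 40
python3 - <<'E'
from h import *
go()
E
python3 -m jog '[[[0,0,0],[0,0,-0.03],0],[[0,0,0],[0,0,-0.05],0],[[0,0,0],[0,0,-0.05],0],[[0,0,0],[0,0,0],0]]'
python3 - <<'E'
from h import *
go(.578,.2486,.16,3.12)
E
```

```text
time_s: 19.35
tcp_pos: [0.4987, -0.3225, 0.0147]
tool_rot: [-3.136, 0.011, -2.866]
force: [-0.4, -0.3, -0.8]
gripper_width: 0.0296
tcp [ 0.4987 -0.3225  0.0147] rpy [-3.136  0.011 -2.866] t 19.35 w 0.0296 F [-0.4 -0.3 -0.8]
tool shift [0. 0. 0.]
time_s: 19.85
tcp_pos: [0.4978, -0.3228, 0.1506]
tool_rot: [-3.133, 0.012, -2.866]
force: [-0.0, -0.3, -0.0]
gripper_width: 0.0007
tcp [ 0.4978 -0.3228  0.1506] rpy [-3.133  0.012 -2.866] t 19.85 w 0.0007 F [-0.  -0.3 -0. ]
tool shift [-0.2326  0.5279 -0.0112]
turn deg (tool) [-0.4   0.77 17.01]
```

```bash
python3 -m jog '[[[0,0,0],[0,0,0],0.6]]'
python3 - <<'E'
from h import *
p,im=shot('wrist','w8')
tool(p,im,'orange',.3)
E
```

```text
time_s: 19.98
tcp_pos: [0.4974, -0.3224, 0.1508]
tool_rot: [-3.133, 0.012, -2.866]
force: [-0.2, 0.1, -0.2]
gripper_width: 0.005
orange rect 78.0 24.1 mid [ 0.4948 -0.3212] heading 0.274
```

View pics/w8.png

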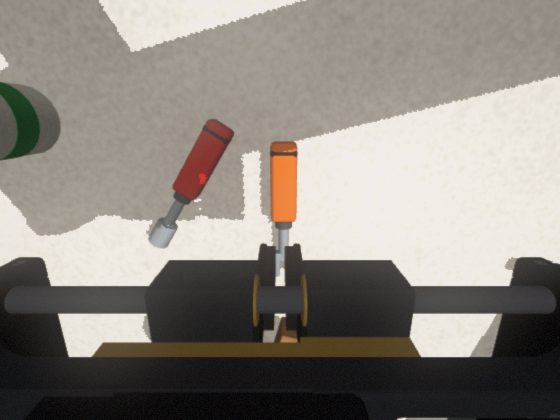

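```bash
python3 -m jog '[[[0,-0.4,0],[0.003,0,0.05],0.6],[[0,0,0],[0,0,0.05],0.6],[[0,0,0],[0,0,0.02],0.6],[[0,0,0],[0,0,0.01],0.6],[[0,0,0],[0,0,0],0.6]]' 40
python3 - <<'E'
from h import *
go(.4945,-.321,.008,3.42)
E
```

```text
time_s: 20.65
tcp_pos: [0.4956, -0.3226, 0.0126]
tool_rot: [-3.138, 0.016, -2.867]
force: [-0.4, -0.1, -0.2]
gripper_width: 0.0503
tcp [ 0.4956 -0.3226  0.0126] rpy [-3.138  0.016 -2.867] t 20.65 w 0.0503 F [-0.4 -0.1 -0.2]
tool shift [0.0007 0.0018 0.0046]
turn deg (tool) [-0.21  0.94 -0.2 ]
```

```bash
python3 -m jog '[[[0,0.9,0],[0,0.002,0.005],0.6],[[0,0,0],[0,0,0],0],[[0,0,0],[0,0,0],0],[[0,0,0],[0,0,0],0],[[0,0,0],[0,0,0],0],[[0,0,0],[0,0,0],0]]' 40
python3 - <<'E'
from h import *
go(.4945,-.321,.008,3.42)
E
```

```text
time_s: 21.4
tcp_pos: [0.4965, -0.3217, 0.0101]
tool_rot: [-3.133, 0.002, -2.866]
force: [0.1, 1.2, -1.9]
gripper_width: 0.0256
tcp [ 0.4965 -0.3217  0.0101] rpy [-3.133e+00  2.000e-03 -2.866e+00] t 21.4 w 0.0256 F [ 0.1  1.2 -1.9]
tool shift [0.0018 0.0012 0.0021]
turn deg (tool) [-0.47  0.13 -0.18]
```

```bash
python3 -m jog '[[[0,0,0],[0,0,-0.03],0],[[0,0,0],[0,0,-0.05],0],[[0,0,0],[0,0,-0.05],0],[[0,0,8.5],[0,0,-0.02],0],[[0,0,8.5],[0,0,0],0],[[0,0,0],[0,0,0],0]]'
python3 - <<'E'
from h import *
go(.578,.2486,.16,3.12)
E
```

```text
time_s: 22.15
tcp_pos: [0.4946, -0.32, 0.1634]
tool_rot: [-3.137, 0.002, 3.112]
force: [-0.1, 0.4, -2.6]
gripper_width: 0.0259
tcp [ 0.4946 -0.32    0.1634] rpy [-3.137e+00  2.000e-03  3.112e+00] t 22.15 w 0.0259 F [-0.1  0.4 -2.6]
tool shift [-0.0665  0.5708  0.0008]
turn deg (tool) [-0.27  0.1  -0.46]
```

```bash
python3 -m jog '[[[0,0,0],[-0.006,0.055,0],0],[[0,0,0],[-0.006,0.055,0],0],[[0,0,0],[-0.006,0.055,0],0],[[0,0,0],[-0.006,0.055,0],0],[[0,0,0],[-0.006,0.055,0],0],[[0,0,0],[-0.006,0.055,0],0],[[0,0,0],[-0.006,0.055,0],0],[[0,0,0],[-0.006,0.055,0],0]]'
python3 - <<'E'
from h import *
go(.578,.2486,.10,3.12)
E
```

```text
time_s: 23.15
tcp_pos: [0.5535, 0.126, 0.1564]
tool_rot: [-3.136, -0.002, 3.124]
force: [1.4, 0.4, -1.4]
gripper_width: 0.0255
tcp [0.5535 0.126  0.1564] rpy [-3.136e+00 -2.000e-03  3.124e+00] t 23.15 w 0.0255 F [ 1.4  0.4 -1.4]
tool shift [-0.0225  0.1234  0.0556]
turn deg (tool) [-0.35 -0.1   0.25]
```

```bash
python3 -m jog '[[[0,0,0],[-0.01,0.05,0],0],[[0,0,0],[-0.01,0.045,0],0],[[0,0,0],[0,0.015,0],0],[[0,0,0],[0,0,0],0]]'
python3 - <<'E'
from h import *
go(.578,.2486,.06,3.12)
E
```

```text
time_s: 23.65
tcp_pos: [0.573, 0.2427, 0.1523]
tool_rot: [-3.134, -0.007, 3.14]
force: [-0.4, 0.6, -1.6]
gripper_width: 0.0255
tcp [0.573  0.2427 0.1523] rpy [-3.134 -0.007  3.14 ] t 23.65 w 0.0255 F [-0.4  0.6 -1.6]
tool shift [-0.0057  0.0066  0.0922]
turn deg (tool) [-0.43 -0.39  1.18]
```

```bash
python3 -m jog '[[[0,0,1],[-0.005,0.006,0.05],0],[[0,0,0],[0,0,0.045],0],[[0,0,0],[0,0,0],0]]'
python3 - <<'E'
from h import *
go(.578,.2486,.027,3.12)
p,im=shot('wrist','w9')
E
```

```text
time_s: 24.02
tcp_pos: [0.5778, 0.2435, 0.0559]
tool_rot: [-3.132, -0.007, 3.122]
force: [-0.5, -0.4, -1.3]
gripper_width: 0.0256
tcp [0.5778 0.2435 0.0559] rpy [-3.132 -0.007  3.122] t 24.02 w 0.0256 F [-0.5 -0.4 -1.3]
tool shift [-0.0003  0.0054  0.0288]
turn deg (tool) [-0.55 -0.38  0.13]
```

View pics/w9.png

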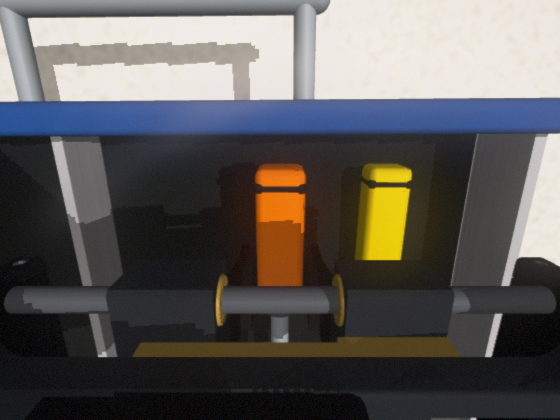

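```bash
python3 -m jog '[[[0,0,0],[0,0.003,0.018],0],[[0,0,0],[0,0,0.008],0],[[0,0,0],[0,0,0],0]]'
python3 - <<'E'
from h import *
go(.578,.2486,.0265,3.12)
E
```

```text
time_s: 24.45
tcp_pos: [0.583, 0.2461, 0.0348]
tool_rot: [-3.135, 0.005, 3.121]
force: [0.2, 0.0, -0.8]
gripper_width: 0.0255
tcp [0.583  0.2461 0.0348] rpy [-3.135  0.005  3.121] t 24.45 w 0.0255 F [ 0.2  0.  -0.8]
tool shift [0.0051 0.0025 0.0082]
turn deg (tool) [-0.39  0.3   0.06]
```

```bash
python3 -m jog '[[[0,0,0],[0.004,0,0.007],0],[[0,0,0],[0,0,0.002],0],[[0,0,0],[0,0,0],0]]'
python3 - <<'E'
from h import *
go(.578,.2486,.0265,3.12)
E
```

```text
time_s: 24.82
tcp_pos: [0.5795, 0.2465, 0.0265]
tool_rot: [-3.135, 0.007, 3.122]
force: [-0.9, -0.8, -2.1]
gripper_width: 0.0257
tcp [0.5795 0.2465 0.0265] rpy [-3.135  0.007  3.122] t 24.82 w 0.0257 F [-0.9 -0.8 -2.1]
tool shift [0.0016 0.002  0.    ]
turn deg (tool) [-0.36  0.43  0.09]
```

```bash
python3 -m jog '[[[0,0,0],[0,0,0],0.42],[[0,0,0],[0,0,0],0.42],[[0,0,0],[0,0,0],0.42],[[0,0,0],[0,0,-0.03],0.42],[[0,0,0],[0,0,-0.06],0.42],[[0,0,0],[0,0,-0.05],0.6]]'
python3 - <<'E'
from h import *
p,im=shot('wrist','w10')
p,im=shot('top','top10')
m,t=tool(p,im,'red',-.3)
go(m[0],m[1],.17,np.pi+t)
E
```

```text
time_s: 25.58
tcp_pos: [0.5766, 0.2469, 0.1664]
tool_rot: [-3.133, -0.0, 3.121]
force: [1.5, -0.0, -0.2]
gripper_width: 0.0411
red rect 26.4 79.6 mid [ 0.4949 -0.4108] heading -0.305
tcp [0.5806 0.248  0.1712] rpy [-3.136  0.012  3.122] t 25.68 w 0.0471 F [1.2 0.2 0.7]
tool shift [ 0.0725 -0.6604  0.0037]
turn deg (tool) [-0.2   0.72 16.34]
```

View pics/w10.png

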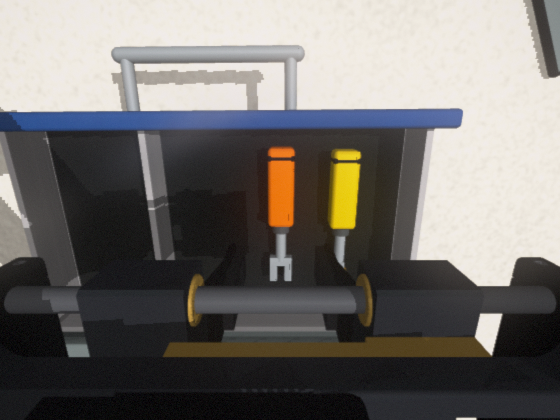

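View pics/top10.png

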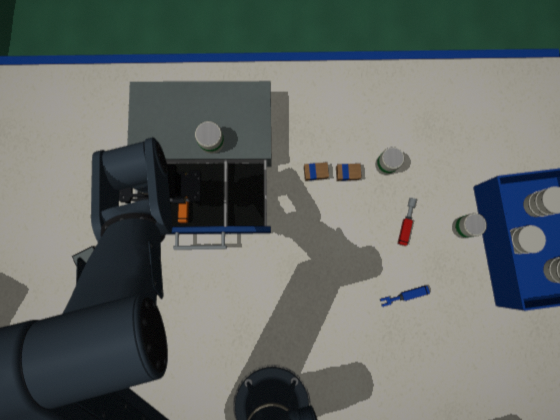

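```bash
python3 -m jog '[[[0,0,0],[0.006,-0.056,0],0.6],[[0,0,0],[0.006,-0.056,0],0.6],[[0,0,0],[0.006,-0.056,0],0.6],[[0,0,0],[0.006,-0.056,0],0.6],[[0,0,0],[0.006,-0.056,0],0.6],[[0,0,0],[0.006,-0.056,0],0.6],[[0,0,0],[0.006,-0.056,0],0.6],[[0,0,0],[0.006,-0.056,0],0.6]]'
python3 - <<'E'
from h import *
go(.495,-.411,.17,2.84)
E
```

```text
time_s: 26.68
tcp_pos: [0.5238, -0.2073, 0.1706]
tool_rot: [-3.139, 0.016, 3.131]
force: [1.1, -0.5, 0.6]
gripper_width: 0.0521
tcp [ 0.5238 -0.2073  0.1706] rpy [-3.139  0.016  3.131] t 26.68 w 0.0521 F [ 1.1 -0.5  0.6]
tool shift [ 0.0266 -0.204   0.0008]
turn deg (tool) [-0.04  0.91 16.66]
```

```bash
python3 -m jog '[[[0,0.8,0],[0.006,-0.055,0],0.6],[[0,0,0],[0.006,-0.055,0],0.6],[[0,0,0],[0.006,-0.055,0],0.6],[[0,0,8],[0,-0.03,0],0.6],[[0,0,8],[0,0,0],0.6],[[0,0,0],[0,0,0],0.6]]'
python3 - <<'E'
from h import *
p,im=shot('wrist','w11')
m,t=tool(p,im,'red',-.3)
go(m[0],m[1],.06,np.pi+t)
E
```

```text
time_s: 27.42
tcp_pos: [0.4988, -0.4135, 0.1663]
tool_rot: [-3.14, -0.001, 2.836]
force: [0.2, 0.0, -0.6]
gripper_width: 0.0521
red rect 23.0 77.3 mid [ 0.4952 -0.4125] heading -0.294
tcp [ 0.4988 -0.4135  0.1664] rpy [-3.140e+00 -1.000e-03  2.837e+00] t 27.48 w 0.0521 F [-0.9  0.3  1.2]
tool shift [0.0037 0.     0.1064]
turn deg (tool) [-0.09 -0.05 -0.58]
```

View pics/w11.png

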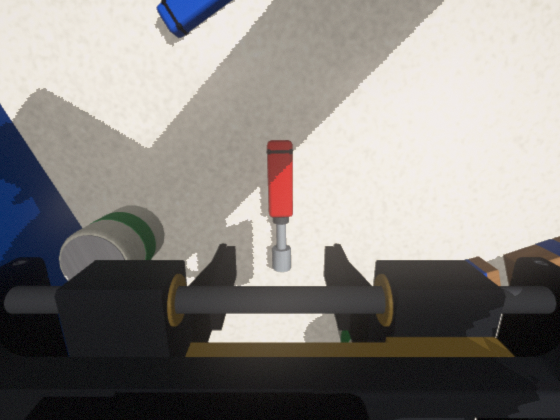

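```bash
python3 -m jog '[[[0,0,0],[0.003,0,0.05],0.6],[[0,0,0],[0,0,0.05],0.6],[[0,0,0],[0,0,0.04],0.6],[[0,0,0],[0,0,0.01],0.6],[[0,0,0],[0,0,0],0.6]]' 40
python3 - <<'E'
from h import *
go(.495,-.412,.008,2.845)
E
```

```text
time_s: 28.1
tcp_pos: [0.4986, -0.4118, 0.0147]
tool_rot: [-3.137, 0.004, 2.851]
force: [-0.2, -1.1, 0.7]
gripper_width: 0.0526
tcp [ 0.4986 -0.4118  0.0147] rpy [-3.137  0.004  2.851] t 28.1 w 0.0526 F [-0.2 -1.1  0.7]
tool shift [ 0.0034 -0.0012  0.0067]
turn deg (tool) [-0.25  0.21  0.35]
```

```bash
python3 -m jog '[[[0,0,0],[0.003,-0.001,0.006],0.6],[[0,0,0],[0,0,0],0],[[0,0,0],[0,0,0],0],[[0,0,0],[0,0,0],0],[[0,0,0],[0,0,0],0],[[0,0,0],[0,0,0],0]]' 40
python3 - <<'E'
from h import *
go(.495,-.412,.008,2.845)
E
python3 -m jog '[[[0,0,0],[0,0,-0.03],0],[[0,0,0],[0,0,-0.05],0],[[0,0,0],[0,0,-0.05],0],[[0,0,-8],[0,0,-0.02],0],[[0,0,-8],[0,0,0],0],[[0,0,0],[0,0,0],0]]'
python3 - <<'E'
from h import *
go(.577,.1886,.16,3.12)
E
```

```text
time_s: 28.85
tcp_pos: [0.4976, -0.4143, 0.0137]
tool_rot: [-3.132, 0.011, 2.853]
force: [0.2, -0.2, -1.3]
gripper_width: 0.0251
tcp [ 0.4976 -0.4143  0.0137] rpy [-3.132  0.011  2.853] t 28.85 w 0.0251 F [ 0.2 -0.2 -1.3]
tool shift [0.0032 0.0015 0.0056]
turn deg (tool) [-0.53  0.64  0.43]
time_s: 29.6
tcp_pos: [0.4953, -0.4114, 0.1662]
tool_rot: [-3.133, 0.005, 3.139]
force: [0.7, -0.5, -0.9]
gripper_width: 0.0254
tcp [ 0.4953 -0.4114  0.1662] rpy [-3.133  0.005  3.139] t 29.6 w 0.0254 F [ 0.7 -0.5 -0.9]
tool shift [-0.0801  0.6003  0.0015]
turn deg (tool) [-0.48  0.27  1.09]
```

```bash
python3 -m jog '[[[0,0,1],[-0.007,0.055,0],0],[[0,0,0],[-0.007,0.055,0],0],[[0,0,0],[-0.007,0.055,0],0],[[0,0,0],[-0.007,0.055,0],0],[[0,0,0],[-0.007,0.055,0],0],[[0,0,0],[-0.007,0.055,0],0],[[0,0,0],[-0.007,0.055,0],0],[[0,0,0],[-0.007,0.055,0],0]]';  python3 -m jog '[[[0,0,0],[-0.007,0.055,0],0],[[0,0,0],[-0.007,0.055,0],0],[[0,0,0],[0,0.03,0],0],[[0,0,0],[0,0,0],0]]';python3 - <<'E'
from h import *
go(.577,.1886,.06,3.12)
E
```

```text
time_s: 30.6
tcp_pos: [0.5651, 0.0344, 0.1577]
tool_rot: [-3.134, 0.001, 3.089]
force: [1.0, -0.2, -2.0]
gripper_width: 0.0252
time_s: 31.1
tcp_pos: [0.5855, 0.1824, 0.1536]
tool_rot: [-3.134, -0.003, 3.085]
force: [-0.1, 0.3, -0.3]
gripper_width: 0.0253
tcp [0.5855 0.1824 0.1536] rpy [-3.134e+00 -3.000e-03  3.085e+00] t 31.1 w 0.0253 F [-0.1  0.3 -0.3]
tool shift [0.0086 0.0065 0.0936]
turn deg (tool) [-0.45 -0.17 -2.01]
```

```bash
python3 -m jog '[[[0,0,-2],[0.008,0.006,0.05],0],[[0,0,0],[0,0,0.045],0],[[0,0,0],[0,0,0],0]]'
python3 - <<'E'
from h import *
go(.577,.1886,.031,3.12)
p,im=shot('wrist','w12')
E
```

```text
time_s: 31.48
tcp_pos: [0.578, 0.1862, 0.0565]
tool_rot: [-3.132, -0.002, 3.116]
force: [-0.5, -0.5, -1.0]
gripper_width: 0.0255
tcp [0.578  0.1862 0.0565] rpy [-3.132e+00 -2.000e-03  3.116e+00] t 31.48 w 0.0255 F [-0.5 -0.5 -1. ]
tool shift [0.001  0.0026 0.0254]
turn deg (tool) [-0.52 -0.14 -0.24]
```

View pics/w12.png

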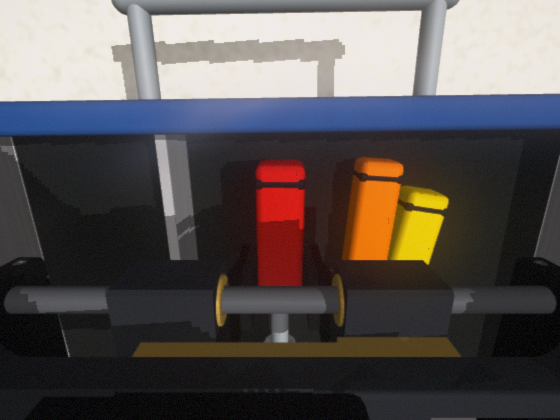

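```bash
python3 -m jog '[[[0,0,0],[0,0.001,0.016],0],[[0,0,0],[0,0,0.008],0],[[0,0,0],[0,0,0],0]]'
python3 - <<'E'
from h import *
go(.577,.1886,.030,3.12)
E
```

```text
time_s: 31.9
tcp_pos: [0.5832, 0.1864, 0.0371]
tool_rot: [-3.134, 0.009, 3.113]
force: [-0.3, 0.1, -1.3]
gripper_width: 0.0254
tcp [0.5832 0.1864 0.0371] rpy [-3.134  0.009  3.113] t 31.9 w 0.0254 F [-0.3  0.1 -1.3]
tool shift [0.0063 0.0021 0.007 ]
turn deg (tool) [-0.43  0.52 -0.39]
```

```bash
python3 -m jog '[[[0,0.5,0],[0.005,0,0.005],0],[[0,0,0],[0,0,0.002],0],[[0,0,0],[0,0,0],0]]'
python3 - <<'E'
from h import *
go(.577,.1886,.030,3.12)
E
```

```text
time_s: 32.28
tcp_pos: [0.5787, 0.1867, 0.0309]
tool_rot: [-3.135, 0.002, 3.113]
force: [0.7, -0.1, -1.6]
gripper_width: 0.0256
tcp [0.5787 0.1867 0.0309] rpy [-3.135e+00  2.000e-03  3.113e+00] t 32.27 w 0.0256 F [ 0.7 -0.1 -1.6]
tool shift [0.0018 0.0019 0.0009]
turn deg (tool) [-0.4   0.12 -0.39]
```

```bash
python3 -m jog '[[[0,0,0],[0,0,0.001],0.42],[[0,0,0],[0,0,0],0.42],[[0,0,0],[0,0,0],0.42],[[0,0,0],[0,0,-0.03],0.42],[[0,0,0],[0,0,-0.06],0.42],[[0,0,0],[0,0,-0.06],0.6],[[0,0,0],[0,0,-0.03],0.6]]'
python3 - <<'E'
from h import *
p,im=shot('wrist','w13')
go()
tool(p,im,'red',0,.038); tool(p,im,'orange',0,.038);tool(p,im,'yellow',0,.038)
E
```

```text
time_s: 33.15
tcp_pos: [0.5775, 0.1878, 0.2128]
tool_rot: [-3.134, -0.003, 3.113]
force: [0.5, -0.7, -1.1]
gripper_width: 0.0485
tcp [0.5794 0.1882 0.2162] rpy [-3.135e+00  3.000e-03  3.113e+00] t 33.2 w 0.0497 F [1.8 0.2 1.9]
tool shift [0. 0. 0.]
red rect 26.3 79.8 mid [0.5748 0.187 ] heading -0.039
orange rect 26.4 79.8 mid [0.5781 0.2442] heading -0.083
yellow rect 28.8 80.8 mid [0.5973 0.2682] heading -0.172
```

View pics/w13.png

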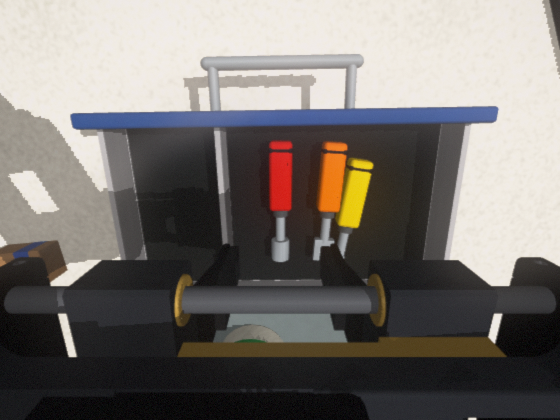

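```bash
python3 -m jog '[[[0,0,0],[-0.014,-0.055,0],0.8],[[0,0,0],[-0.014,-0.055,0],0.8],[[0,0,0],[-0.014,-0.055,0],0.8],[[0,0,0],[-0.014,-0.055,0],0.8],[[0,0,0],[-0.014,-0.055,0],0.8],[[0,0,0],[-0.014,-0.05,0],0.8],[[0,0,10],[0,0,0],0.8],[[0,0,10],[0,0,0],0.8]]'; python3 -m jog '[[[0,0,10],[0,0,0],0.8],[[0,0,10],[0,0,0],0.8],[[0,0,10],[0,0,0],0.8],[[0,0,10],[0,0,0],0.8],[[0,0,10],[0,0,0],0.8],[[0,0,8],[0,0,0],0.8],[[0,0,0],[0,0,0],0.8]]'
python3 - <<'E'
from h import *
p,im=shot('wrist','w14')
go(.665,-.148,.12,1.571)
E
```

```text
time_s: 34.2
tcp_pos: [0.6576, -0.1489, 0.2185]
tool_rot: [-3.139, 0.01, 2.756]
force: [-0.3, -0.0, 0.3]
gripper_width: 0.0696
time_s: 35.08
tcp_pos: [0.6552, -0.1493, 0.214]
tool_rot: [3.14, 0.004, 1.708]
force: [-0.4, 0.1, 0.3]
gripper_width: 0.0696
tcp [ 0.6551 -0.1493  0.2139] rpy [3.14  0.004 1.709] t 35.12 w 0.0693 F [ 0.3 -0.3 -0.5]
tool shift [0.0003 0.0098 0.094 ]
turn deg (tool) [0.12 0.23 7.91]
```

View pics/w14.png

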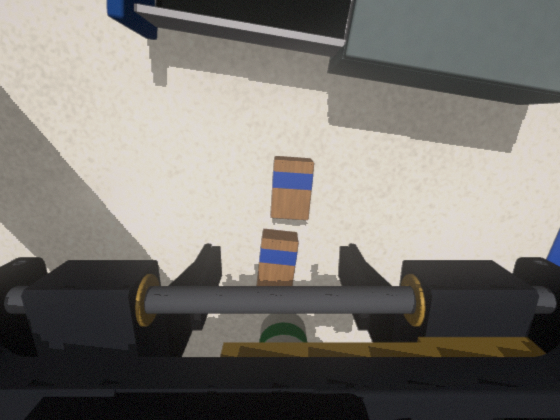

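Run:
```python
from h import *
im=cv2.imread('pics/w14.png');p=ctrl.camera_params('wrist')
cv2.imwrite('pics/z14.png',cv2.resize(im[145:295,240:340],None,fx=4,fy=4,interpolation=2))
```

```text
(no output)
```

View pics/z14.png

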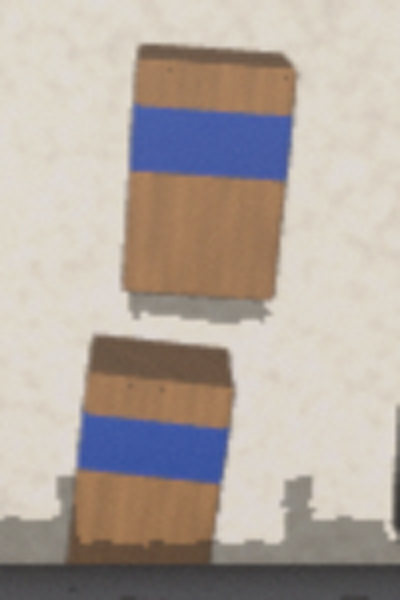

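Run:
```python
from h import *
p=ctrl.camera_params('wrist')
c=np.array([cast(p,(240+a/4,145+b/4),.036)[:2] for a,b in [(137,58),(296,68),(274,298),(124,291)]])
print(c.round(4),c.mean(0)); d=(c[0]+c[1]-c[2]-c[3]); print('heading',np.arctan2(d[1],d[0]))
c=np.array([cast(p,(240+a/4,145+b/4),.036)[:2] for a,b in [(90,372),(233,384)]]);print(c.round(4))
go(.665,-.148,.12,1.571)
```

```text
[[ 0.6452 -0.1154]
 [ 0.6897 -0.112 ]
 [ 0.695  -0.1802]
 [ 0.6505 -0.1841]] [ 0.67008843 -0.14790724]
heading 1.647455272189163
[[ 0.6436 -0.2112]
 [ 0.6872 -0.2092]]
tcp [ 0.6551 -0.1493  0.2139] rpy [3.14  0.004 1.709] t 35.12 w 0.0693 F [ 0.3 -0.3 -0.5]
tool shift [0.0003 0.0098 0.094 ]
turn deg (tool) [0.12 0.23 7.91]
```

```bash
python3 -m jog '[[[0,0,3.8],[0,0.012,0.05],0.8],[[0,0,0],[0,0,0.05],0.8],[[0,0,0],[0,0,0.05],0.8],[[0,0,0],[0,0,0],0.8]]' 40
python3 - <<'E'
from h import *
go(.668,-.148,.009,1.64)
E
```

```text
time_s: 35.62
tcp_pos: [0.6698, -0.1491, 0.0619]
tool_rot: [3.135, 0.006, 1.649]
force: [-0.2, -0.6, -0.1]
gripper_width: 0.0698
tcp [ 0.6698 -0.1491  0.0619] rpy [3.135 0.006 1.649] t 35.62 w 0.0698 F [-0.2 -0.6 -0.1]
tool shift [ 0.0016 -0.0021  0.0529]
turn deg (tool) [0.38 0.36 0.54]
```

```bash
python3 -m jog '[[[0,0,0],[0.001,-0.001,0.03],0.8],[[0,0,0],[0,0,0.018],0.8],[[0,0,0],[0,0,0],0.8]]' 40
python3 - <<'E'
from h import *
go(.668,-.148,.009,1.64)
E
```

```text
time_s: 36.0
tcp_pos: [0.6739, -0.1502, 0.0188]
tool_rot: [3.126, 0.011, 1.652]
force: [-0.6, -0.6, 0.5]
gripper_width: 0.0697
tcp [ 0.6739 -0.1502  0.0188] rpy [3.126 0.011 1.652] t 36.0 w 0.0697 F [-0.6 -0.6  0.5]
tool shift [ 0.0028 -0.0058  0.0097]
turn deg (tool) [0.92 0.63 0.71]
```

```bash
python3 -m jog '[[[0.9,0.6,0],[0.002,-0.005,0.008],0.8],[[0,0,0],[0,0,0],0],[[0,0,0],[0,0,0],0],[[0,0,0],[0,0,0],0],[[0,0,0],[0,0,0],0],[[0,0,0],[0,0,0],0]]' 40
python3 - <<'E'
from h import *
go(.668,-.148,.009,1.64)
E
python3 -m jog '[[[0,0,0],[0,0,-0.03],0],[[0,0,0],[0,0,-0.05],0],[[0,0,0],[0,0,-0.06],0],[[0,0,0],[0,0,-0.03],0],[[0,0,0],[0,0,0],0]]'
python3 - <<'E'
from h import *
go(.6246,.0611,.17,3.12)
p,im=shot('wrist','w15')
E
```

```text
time_s: 36.75
tcp_pos: [0.6714, -0.1498, 0.015]
tool_rot: [3.136, 0.003, 1.653]
force: [0.1, 0.7, -0.5]
gripper_width: 0.0459
tcp [ 0.6714 -0.1498  0.015 ] rpy [3.136e+00 3.000e-03 1.653e+00] t 36.75 w 0.0459 F [ 0.1  0.7 -0.5]
tool shift [ 0.0021 -0.0033  0.006 ]
turn deg (tool) [0.35 0.19 0.75]
time_s: 37.38
tcp_pos: [0.6693, -0.1488, 0.187]
tool_rot: [3.14, 0.001, 1.653]
force: [1.2, 0.2, -2.3]
gripper_width: 0.0456
tcp [ 0.6693 -0.1488  0.187 ] rpy [3.140e+00 1.000e-03 1.653e+00] t 37.38 w 0.0456 F [ 1.2  0.2 -2.3]
tool shift [ 0.2129 -0.0273  0.0168]
turn deg (tool) [ 3.000e-02  9.000e-02 -8.405e+01]
```

View pics/w15.png

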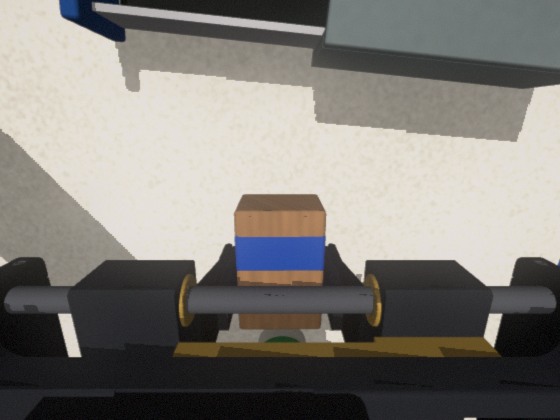

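```bash
python3 -m jog '[[[0,0,0],[0.05,-0.006,0],0],[[0,0,0],[0.055,-0.007,0],0],[[0,0,0],[0.055,-0.007,0],0],[[0,0,0],[0.05,-0.007,0],0],[[0,0,-10],[0,0,0],0],[[0,0,-10],[0,0,0],0],[[0,0,-10],[0,0,0],0],[[0,0,-10],[0,0,0],0]]'; python3 -m jog '[[[0,0,-10],[0,0,0],0],[[0,0,-10],[0,0,0],0],[[0,0,-10],[0,0,0],0],[[0,0,-9],[0,0,0],0],[[0,0,0],[0,0,0],0]]'
python3 - <<'E'
from h import *
go(.6246,.0611,.10,3.12)
E
```

```text
time_s: 38.42
tcp_pos: [0.6099, 0.0665, 0.1629]
tool_rot: [-3.118, -0.032, 2.372]
force: [1.2, 0.2, -1.6]
gripper_width: 0.0455
time_s: 39.05
tcp_pos: [0.6009, 0.0671, 0.1486]
tool_rot: [3.139, -0.066, 3.075]
force: [0.3, 0.5, -1.7]
gripper_width: 0.0455
tcp [0.6009 0.0671 0.1486] rpy [ 3.139 -0.066  3.075] t 39.05 w 0.0455 F [ 0.3  0.5 -1.7]
tool shift [-0.0272 -0.0046  0.0469]
turn deg (tool) [ 0.25 -3.77 -2.57]
```

```bash
python3 -m jog '[[[0,-3.8,-2.5],[0,0,0],0],[[0,0,0],[-0.02,-0.005,0],0],[[0,0,0],[0,0,0],0]]'
python3 - <<'E'
from h import *
go(.6246,.0611,.08,3.12)
p,im=shot('wrist','w16');shot('top','top16')
E
```

```text
time_s: 39.42
tcp_pos: [0.6174, 0.0619, 0.1433]
tool_rot: [3.137, -0.008, 3.112]
force: [0.1, 0.3, -1.3]
gripper_width: 0.0458
tcp [0.6174 0.0619 0.1433] rpy [ 3.137 -0.008  3.112] t 39.42 w 0.0458 F [ 0.1  0.3 -1.3]
tool shift [-0.0077 -0.0009  0.0633]
turn deg (tool) [ 0.29 -0.43 -0.48]
```

View pics/w16.png

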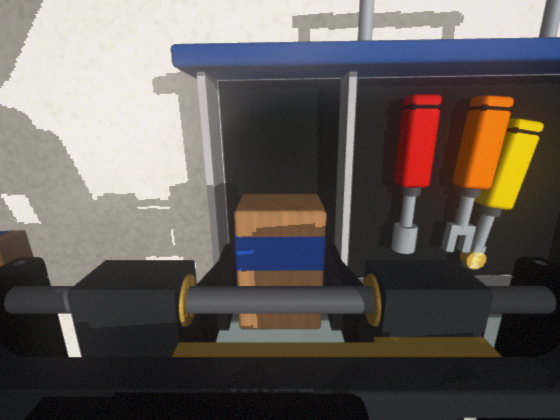

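View pics/top16.png

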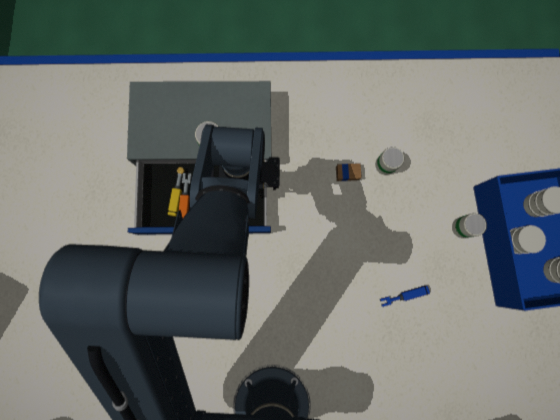

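Run:
```python
from h import *
p=ctrl.camera_params('wrist')
for n,u,z in [('div',(345.5,140),.051),('div2',(341,240),.051),('wall c',(210,140),.062),('wall2',(218,230),.062),('front edge',(300,77),.082)]: print(n,cast(p,u,z).round(4))
```

```text
div [0.5528 0.1187 0.051 ]
div2 [0.6413 0.1176 0.051 ]
wall c [0.549  0.0096 0.062 ]
wall2 [0.6243 0.0094 0.062 ]
front edge [0.5079 0.0795 0.082 ]
```

```bash
python3 -m jog '[[[0,0,0],[-0.007,0,0.05],0],[[0,0,0],[0,0,0.04],0],[[0,0,0],[0,0,0],0]]'
python3 - <<'E'
from h import *
go(.6246,.0615,.033,3.12)
E
```

```text
time_s: 39.9
tcp_pos: [0.6196, 0.0637, 0.0514]
tool_rot: [3.136, -0.013, 3.111]
force: [-0.2, -0.1, -1.4]
gripper_width: 0.0456
tcp [0.6196 0.0637 0.0514] rpy [ 3.136 -0.013  3.111] t 39.9 w 0.0456 F [-0.2 -0.1 -1.4]
tool shift [-0.0053 -0.0022  0.0183]
turn deg (tool) [ 0.33 -0.73 -0.53]
```

```bash
python3 -m jog '[[[0,-0.7,-0.5],[-0.004,-0.002,0.012],0],[[0,0,0],[0,0,0.004],0],[[0,0,0],[0,0,0],0]]'
python3 - <<'E'
from h import *
go(.6246,.0615,.031,3.12)
E
```

```text
time_s: 40.28
tcp_pos: [0.6255, 0.0616, 0.0378]
tool_rot: [3.136, 0.005, 3.12]
force: [-0.1, -0.2, -1.5]
gripper_width: 0.0459
tcp [0.6255 0.0616 0.0378] rpy [3.136 0.005 3.12 ] t 40.27 w 0.0459 F [-0.1 -0.2 -1.5]
tool shift [ 0.0009 -0.0002  0.0068]
turn deg (tool) [ 0.32  0.31 -0.02]
```

```bash
python3 -m jog '[[[0,0,0],[0.001,0,0.005],0],[[0,0,0],[0,0,0.001],0],[[0,0,0],[0,0,0],0.65],[[0,0,0],[0,0,0],0.65],[[0,0,0],[0,0,0],0.65]]'
python3 - <<'E'
from h import *
go(.6246,.0615,.031,3.12)
E
python3 -m jog '[[[0,0,0],[0,0,-0.03],0.65],[[0,0,0],[0,0,-0.06],0.65],[[0,0,0],[0,0,-0.06],0.65],[[0,0,0],[0,0,-0.03],0.8]]'
python3 - <<'E'
from h import *
p,im=shot('wrist','w17');shot('top','top17')
go(.662,-.2455,.20,1.6)
E
```

```text
time_s: 40.9
tcp_pos: [0.6264, 0.0616, 0.0341]
tool_rot: [3.136, 0.01, 3.12]
force: [-0.1, -0.2, 0.6]
gripper_width: 0.056
tcp [0.6264 0.0616 0.0341] rpy [3.136 0.01  3.12 ] t 40.9 w 0.056 F [-0.1 -0.2  0.6]
tool shift [ 0.0018 -0.0002  0.003 ]
turn deg (tool) [ 0.3   0.6  -0.02]
time_s: 41.4
tcp_pos: [0.623, 0.0606, 0.2159]
tool_rot: [3.136, 0.003, 3.119]
force: [0.4, 0.2, -0.8]
gripper_width: 0.0612
tcp [0.6244 0.0606 0.2169] rpy [3.136 0.008 3.119] t 41.5 w 0.0662 F [ 0.4 -0.4 -0.5]
tool shift [-0.0443 -0.3053  0.0156]
turn deg (tool) [ 0.58  0.11 87.05]
```

View pics/w17.png

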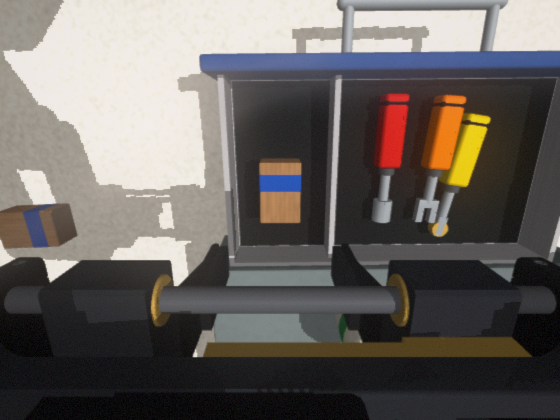

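View pics/top17.png

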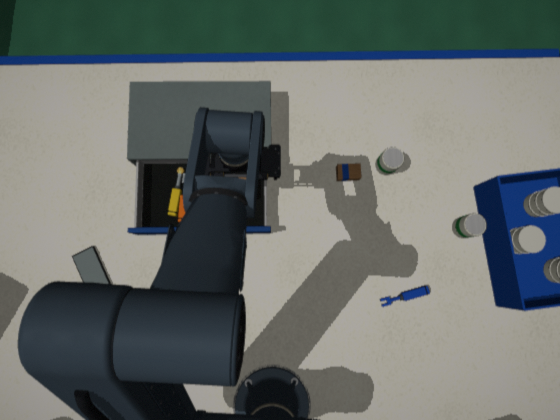

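```bash
python3 -m jog '[[[0,0,0],[-0.006,-0.055,0],0.8],[[0,0,0],[-0.006,-0.055,0],0.8],[[0,0,0],[-0.006,-0.055,0],0.8],[[0,0,0],[-0.006,-0.055,0],0.8],[[0,0,0],[-0.006,-0.055,0],0.8],[[0,0,0],[-0.006,-0.02,0],0.8],[[0,0,10],[0,0,0],0.8],[[0,0,10],[0,0,0],0.8]]'; python3 -m jog '[[[0,0,10],[0,0,0],0.8],[[0,0,10],[0,0,0],0.8],[[0,0,10],[0,0,0],0.8],[[0,0,10],[0,0,0],0.8],[[0,0,10],[0,0,0],0.8],[[0,0,10],[0,0,0],0.8],[[0,0,0],[0,0,0],0.8]]'
python3 - <<'E'
from h import *
p,im=shot('wrist','w18')
cv2.imwrite('pics/z18.png',cv2.resize(im[145:295,220:340],None,fx=4,fy=4,interpolation=2))
go(.662,-.2455,.12,1.6)
E
```

```text
time_s: 42.5
tcp_pos: [0.6505, -0.2401, 0.2031]
tool_rot: [3.131, -0.011, 2.762]
force: [-0.5, -0.5, 0.4]
gripper_width: 0.0701
time_s: 43.38
tcp_pos: [0.6469, -0.2299, 0.1926]
tool_rot: [-3.122, -0.03, 1.687]
force: [0.2, 0.9, 0.2]
gripper_width: 0.0698
tcp [ 0.6469 -0.2298  0.1926] rpy [-3.122 -0.03   1.687] t 43.42 w 0.0695 F [-0.4  0.  -0.7]
tool shift [-0.0195  0.0146  0.0717]
turn deg (tool) [-1.19 -1.7   5.03]
```

View pics/z18.png

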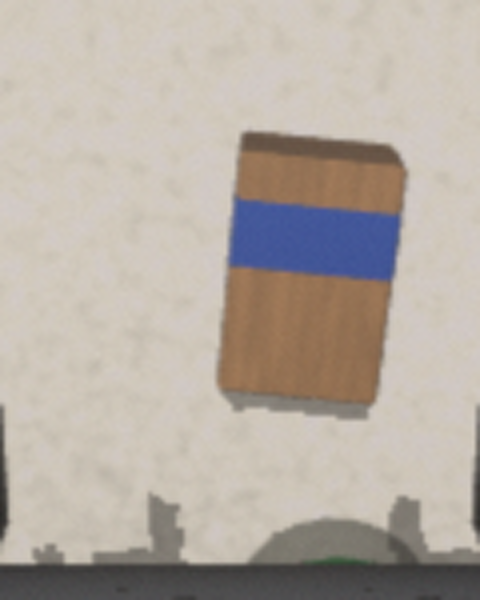

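Run:
```python
from h import *
p=ctrl.camera_params('wrist')
c=np.array([cast(p,(220+a/4,145+b/4),.036)[:2] for a,b in [(239,152),(406,170),(377,404),(219,390)]])
d=(c[0]+c[1]-c[2]-c[3]); h=np.arctan2(d[1],d[0]); print(c.round(4),c.mean(0),h)
m=c.mean(0); go(m[0]-.002,m[1],.06,h)
```

```text
[[ 0.6424 -0.2121]
 [ 0.6876 -0.2116]
 [ 0.6898 -0.2793]
 [ 0.6448 -0.2807]] [ 0.66613865 -0.24594316] 1.6042829347772811
tcp [ 0.6469 -0.2298  0.1926] rpy [-3.122 -0.03   1.687] t 43.42 w 0.0695 F [-0.4  0.  -0.7]
tool shift [-0.022   0.0178  0.1316]
turn deg (tool) [-1.18 -1.7   4.78]
```

```bash
python3 -m jog '[[[-1.2,-1.7,4.8],[0,0,0],0.8],[[0,0,0],[-0.016,0.015,0.03],0.8],[[0,0,0],[0,0,0.05],0.8],[[0,0,0],[0,0,0.02],0.8],[[0,0,0],[0,0,0],0.8]]' 40
python3 - <<'E'
from h import *
go(.664,-.246,.01,1.604)
E
```

```text
time_s: 44.05
tcp_pos: [0.6634, -0.2434, 0.089]
tool_rot: [3.141, -0.0, 1.617]
force: [0.5, -0.4, 0.5]
gripper_width: 0.0697
tcp [ 0.6634 -0.2434  0.089 ] rpy [ 3.141 -0.     1.617] t 44.05 w 0.0697 F [ 0.5 -0.4  0.5]
tool shift [-0.0027  0.0004  0.079 ]
turn deg (tool) [ 0.04 -0.02  0.76]
```

```bash
python3 -m jog '[[[0,0,0.7],[-0.002,0,0.04],0.8],[[0,0,0],[0,0,0.025],0.8],[[0,0,0],[0,0,0.008],0.8],[[0,0,0],[0,0,0],0.8]]' 40
python3 - <<'E'
from h import *
go(.664,-.246,.01,1.604)
E
```

```text
time_s: 44.55
tcp_pos: [0.667, -0.2462, 0.0191]
tool_rot: [3.134, 0.003, 1.611]
force: [-0.4, 1.1, 0.7]
gripper_width: 0.0697
tcp [ 0.667  -0.2462  0.0191] rpy [3.134e+00 3.000e-03 1.611e+00] t 44.55 w 0.0697 F [-0.4  1.1  0.7]
tool shift [ 0.0003 -0.0031  0.0091]
turn deg (tool) [0.42 0.19 0.4 ]
```

```bash
python3 -m jog '[[[0.4,0,0],[0,-0.002,0.007],0.8],[[0,0,0],[0,0,0],0],[[0,0,0],[0,0,0],0],[[0,0,0],[0,0,0],0],[[0,0,0],[0,0,0],0],[[0,0,0],[0,0,0],0]]' 40
python3 - <<'E'
from h import *
go()
E
python3 -m jog '[[[0,0,0],[0,0,-0.03],0],[[0,0,0],[0,0,-0.05],0],[[0,0,0],[0,0,-0.06],0],[[0,0,0],[0,0,-0.03],0],[[0,0,0],[0,0,0],0]]'
python3 - <<'E'
from h import *
go(.5416,.0625,.17,3.12)
E
```

```text
time_s: 45.3
tcp_pos: [0.667, -0.2473, 0.0157]
tool_rot: [3.137, 0.007, 1.612]
force: [-0.5, -0.8, -1.6]
gripper_width: 0.0457
tcp [ 0.667  -0.2473  0.0157] rpy [3.137 0.007 1.612] t 45.3 w 0.0457 F [-0.5 -0.8 -1.6]
tool shift [0. 0. 0.]
time_s: 45.92
tcp_pos: [0.6647, -0.2455, 0.1869]
tool_rot: [-3.141, 0.003, 1.612]
force: [0.9, -0.1, -1.6]
gripper_width: 0.0457
tcp [ 0.6647 -0.2455  0.1869] rpy [-3.141e+00  3.000e-03  1.612e+00] t 45.92 w 0.0457 F [ 0.9 -0.1 -1.6]
tool shift [ 0.3128 -0.1104  0.0161]
turn deg (tool) [ -0.15   0.1  -86.42]
```

```bash
python3 -m jog '[[[0,0,0],[0.052,-0.018,0],0],[[0,0,0],[0.052,-0.018,0],0],[[0,0,0],[0.052,-0.018,0],0],[[0,0,0],[0.052,-0.018,0],0],[[0,0,0],[0.052,-0.018,0],0],[[0,0,0],[0.045,-0.015,0],0],[[0,0,-10],[0,0,0],0],[[0,0,-10],[0,0,0],0]]'; python3 -m jog '[[[0,0,-10],[0,0,0],0],[[0,0,-10],[0,0,0],0],[[0,0,-10],[0,0,0],0],[[0,0,-10],[0,0,0],0],[[0,0,-10],[0,0,0],0],[[0,0,-10],[0,0,0],0],[[0,0,-5],[0,0,0],0],[[0,0,0],[0,0,0],0]]'
python3 - <<'E'
from h import *
go(.5416,.0625,.17,3.12)
E
```

```text
time_s: 46.92
tcp_pos: [0.5333, 0.0654, 0.1699]
tool_rot: [-3.118, -0.013, 1.969]
force: [-0.4, 0.5, -1.3]
gripper_width: 0.0456
time_s: 47.92
tcp_pos: [0.5209, 0.0671, 0.1537]
tool_rot: [3.136, -0.059, -3.14]
force: [0.3, -0.3, -1.4]
gripper_width: 0.046
tcp [0.5209 0.0671 0.1537] rpy [ 3.136 -0.059 -3.14 ] t 47.92 w 0.046 F [ 0.3 -0.3 -1.4]
tool shift [-0.0197 -0.0046 -0.0176]
turn deg (tool) [ 0.29 -3.38  1.33]
```

```bash
python3 -m jog '[[[0,-3.4,1.3],[0,0,0],0],[[0,0,0],[-0.016,-0.005,0],0],[[0,0,0],[0,0,0],0]]'
python3 - <<'E'
from h import *
go(.545,.0625,.08,3.12)
im=cv2.imread('pics/w17.png')
# pose at w17 approx tcp (.6244,.0606,.2165), yaw 3.119 : camera rigid offset
s=ctrl.state(); p=ctrl.camera_params('wrist')
R=rot(s['tool_rot']); off=R.T@(p['eye']-s['tcp_pos']); Rc=R.T@rot(p['attitude'])
R2=rot([3.136,.006,3.119]); q=dict(p); q['eye']=np.array([.6238,.0606,.2165])+R2@off; q['attitude']=Ro.from_matrix(R2@Rc).as_euler('xyz')
for n,u,z in [('front',(280,77),.082),('p1 front top',(261,163),.052),('p1 front topR',(300,163),.052),('p1 back',(280,222),.052),('div',(335,150),.051)]: print(n,cast(q,u,z).round(4))
shot('wrist','w19')
E
```

```text
time_s: 48.3
tcp_pos: [0.5372, 0.0613, 0.1511]
tool_rot: [3.136, -0.003, 3.116]
force: [-0.1, -0.0, -1.7]
gripper_width: 0.0458
tcp [0.5372 0.0613 0.1511] rpy [ 3.136e+00 -3.000e-03  3.116e+00] t 48.3 w 0.0458 F [-0.1 -0.  -1.7]
tool shift [-0.008  0.001  0.071]
turn deg (tool) [ 0.3  -0.15 -0.21]
front [0.5092 0.0638 0.082 ]
p1 front top [0.5907 0.0417 0.052 ]
p1 front topR [0.5917 0.0837 0.052 ]
p1 back [0.6586 0.0606 0.052 ]
div [0.5788 0.1212 0.051 ]
```

View pics/w19.png

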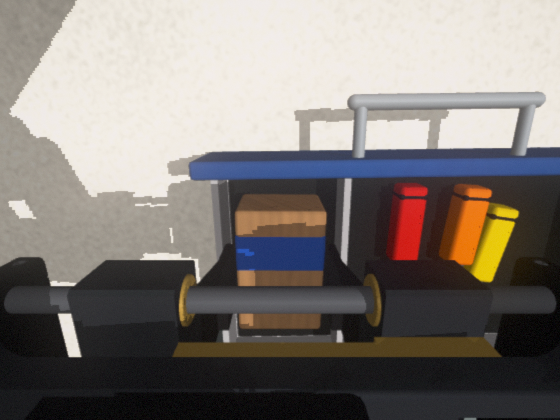

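```bash
python3 -m jog '[[[0,0,0],[-0.010,0,0.04],0],[[0,0,0],[0,0,0.03],0],[[0,0,0],[0,0,0],0]]'
python3 - <<'E'
from h import *
go(.5475,.062,.07,3.12)
E
```

```text
time_s: 48.72
tcp_pos: [0.5473, 0.0616, 0.0794]
tool_rot: [3.136, -0.004, 3.116]
force: [0.3, -0.5, -2.0]
gripper_width: 0.0455
tcp [0.5473 0.0616 0.0794] rpy [ 3.136 -0.004  3.116] t 48.73 w 0.0455 F [ 0.3 -0.5 -2. ]
tool shift [-0.0002  0.0004  0.0094]
turn deg (tool) [ 0.32 -0.25 -0.26]
```

```bash
python3 -m jog '[[[0,0,0],[0,0,0.025],0],[[0,0,0],[0,0,0.015],0],[[0,0,0],[0,0,0],0]]'
python3 - <<'E'
from h import *
go(.5475,.062,.032,3.12)
E
```

```text
time_s: 49.1
tcp_pos: [0.5501, 0.0616, 0.041]
tool_rot: [3.136, 0.0, 3.115]
force: [-0.1, -0.1, -2.1]
gripper_width: 0.0458
tcp [0.5501 0.0616 0.041 ] rpy [3.136 0.    3.115] t 49.1 w 0.0458 F [-0.1 -0.1 -2.1]
tool shift [0.0026 0.0003 0.009 ]
turn deg (tool) [ 0.3   0.02 -0.27]
```

```bash
python3 -m jog '[[[0,0,0],[0.003,0,0.007],0],[[0,0,0],[0,0,0.001],0],[[0,0,0],[0,0,0],0.65],[[0,0,0],[0,0,0],0.65],[[0,0,0],[0,0,0],0.65]]'
python3 - <<'E'
from h import *
go(.5475,.062,.032,3.12)
E
python3 -m jog '[[[0,0,0],[0,0,-0.03],0.65],[[0,0,0],[0,0,-0.06],0.65],[[0,0,0],[0,0,-0.06],0.65],[[0,0,0],[0.01,0.02,-0.06],0.8],[[0,0,0],[0,0.05,-0.03],0.8],[[0,0,0],[0,0.04,0],0.8],[[0,0,0],[0,0,0],0.8]]'
python3 - <<'E'
from h import *
p,im=shot('wrist','w20');shot('side','side20')
go()
for c in ('red','orange','yellow'): tool(p,im,c,0,.038)
E
```

```text
time_s: 49.72
tcp_pos: [0.5495, 0.0616, 0.0359]
tool_rot: [3.137, 0.007, 3.115]
force: [-0.0, 0.0, 0.9]
gripper_width: 0.0562
tcp [0.5495 0.0616 0.0359] rpy [3.137 0.007 3.115] t 49.73 w 0.0562 F [-0.   0.   0.9]
tool shift [0.002  0.0003 0.0039]
turn deg (tool) [ 0.28  0.39 -0.26]
time_s: 50.6
tcp_pos: [0.5425, 0.172, 0.2839]
tool_rot: [3.135, 0.012, 3.113]
force: [0.4, -0.1, 0.6]
gripper_width: 0.0691
tcp [0.5426 0.1698 0.2833] rpy [3.136 0.011 3.11 ] t 50.7 w 0.0697 F [-0.  -0.1 -0.2]
tool shift [0. 0. 0.]
red rect 25.6 79.5 mid [0.5746 0.187 ] heading -0.027
orange rect 26.5 81.0 mid [0.5775 0.2444] heading -0.086
yellow rect 28.7 81.8 mid [0.5967 0.2685] heading -0.172
```

View pics/w20.png

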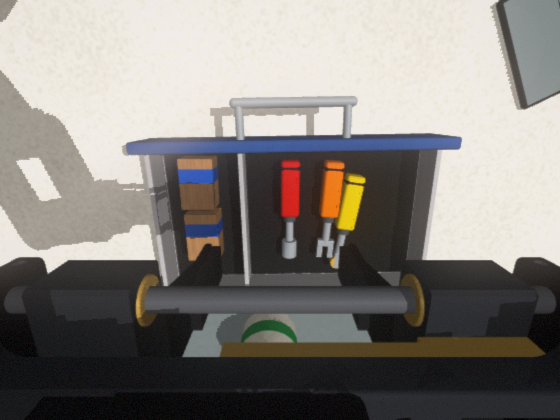

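View pics/side20.png

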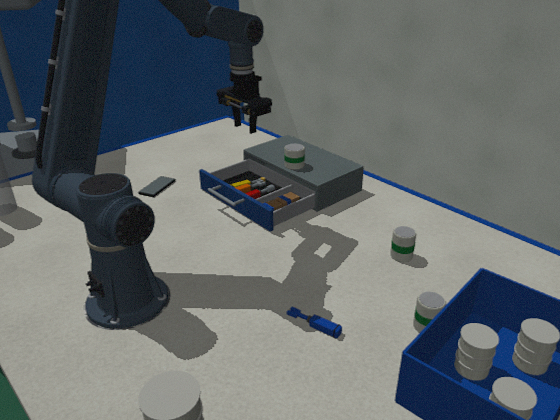

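```bash
python3 -m jog '[[[0,0,0],[0.05,0.01,0],0],[[0,0,0],[0.05,0.01,0],0],[[0,0,0],[0.045,0,0],0],[[0,0,0],[0,0,0.05],0],[[0,0,0],[0,0,0.05],0],[[0,0,0],[0,0,0.04],0],[[0,0,0],[0,0,0],0]]' 20
python3 - <<'E'
from h import *
go(.405,.19,.05,3.12)
shot('top','top21');p,im=shot('side','side21')
E
```

```text
time_s: 51.58
tcp_pos: [0.3961, 0.1872, 0.137]
tool_rot: [3.139, 0.009, 3.099]
force: [0.2, -0.0, 0.0]
gripper_width: 0.0077
tcp [0.3961 0.1872 0.137 ] rpy [3.139 0.009 3.099] t 51.58 w 0.0077 F [ 0.2 -0.   0. ]
tool shift [-0.0079  0.003   0.0871]
turn deg (tool) [ 0.13  0.54 -1.21]
```

View pics/top21.png

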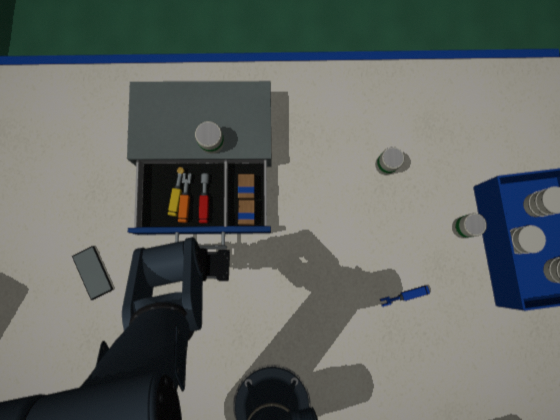

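View pics/side21.png

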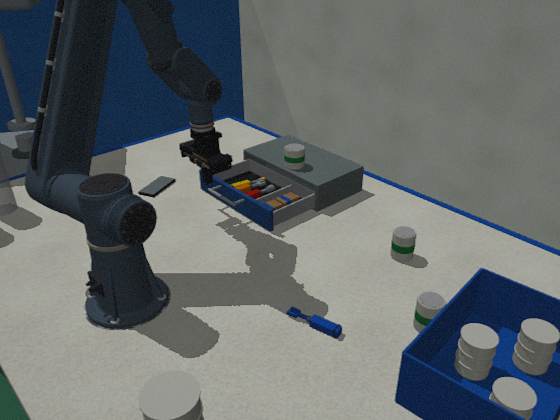

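Run:
```python
from h import *
im=cv2.imread('pics/top21.png');p=ctrl.camera_params('top')
O=np.array([.503,.190]);a=-.019;M=np.array([[np.cos(a),-np.sin(a)],[np.sin(a),np.cos(a)]])
for c in ('red','orange','yellow'):
    m,t=tool(p,im,c,0,.038); d=M.T@(m-O); print(' drawer',d.round(4),'tip x',round(d[0]+.09*np.cos(t-a),4),'ang',round(t-a,3))
cv2.imwrite('pics/z21.png',cv2.resize(im[150:240,125:275],None,fx=5,fy=5,interpolation=2))
```

```text
red rect 23.3 79.8 mid [0.5744 0.1874] heading -0.001
 drawer [ 0.0715 -0.0012] tip x 0.1615 ang 0.018
orange rect 22.1 76.6 mid [0.577  0.2458] heading -0.083
 drawer [0.073  0.0572] tip x 0.1628 ang -0.064
yellow rect 23.6 78.9 mid [0.5963 0.2706] heading -0.174
 drawer [0.0917 0.0824] tip x 0.1806 ang -0.155
```

View pics/z21.png

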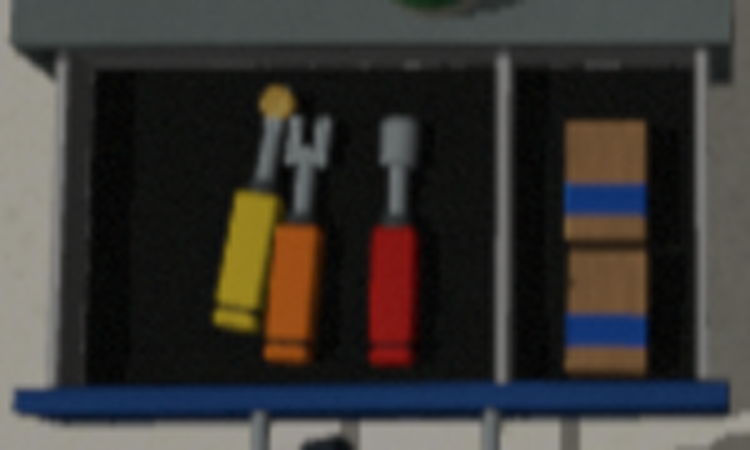

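```bash
python3 -m jog '[[[0,0,-1.2],[0,0.003,0.04],0],[[0,0,0],[0,0,0.04],0],[[0,0,0],[0,0,0.005],0],[[0,0,0],[0,0,0],0]]' 20
python3 - <<'E'
from h import *
go(.43,.19,.05,3.12)
E
```

```text
time_s: 52.18
tcp_pos: [0.4095, 0.192, 0.0601]
tool_rot: [3.134, 0.036, 3.119]
force: [-0.3, 0.1, 0.7]
gripper_width: 0.0001
tcp [0.4095 0.192  0.0601] rpy [3.134 0.036 3.119] t 52.17 w 0.0001 F [-0.3  0.1  0.7]
tool shift [-0.0202 -0.0016  0.0108]
turn deg (tool) [ 0.43  2.04 -0.04]
```

```bash
python3 -m jog '[[[0.4,2,0],[0.003,0,0.01],0],[[0,0,0],[-0.01,0,0.002],0],[[0,0,0],[-0.012,0,0],0],[[0,0,0],[-0.015,0,0],0],[[0,0,0],[-0.015,0,0],0]]' 20
python3 - <<'E'
from h import *
go(.62,.19,.05,3.12)
E
```

```text
time_s: 52.8
tcp_pos: [0.4603, 0.1917, 0.0508]
tool_rot: [3.14, -0.002, 3.12]
force: [-2.1, 1.9, 0.8]
gripper_width: 0.0006
tcp [0.4603 0.1917 0.0508] rpy [ 3.14e+00 -2.00e-03  3.12e+00] t 52.8 w 0.0006 F [-2.1  1.9  0.8]
tool shift [-0.1597  0.0018  0.0004]
turn deg (tool) [ 0.07 -0.13 -0.02]
```

Contact at about 2 N; the drawer is sliding. I'll push on gently.

```bash
python3 -m jog '[[[0,0,0],[-0.018,0,0],0],[[0,0,0],[-0.018,0,0],0],[[0,0,0],[-0.018,0,0],0],[[0,0,0],[-0.018,0,0],0],[[0,0,0],[-0.018,0,0],0],[[0,0,0],[-0.015,0,0],0],[[0,0,0],[-0.012,0,0],0]]' 20
python3 - <<'E'
from h import *
go(.62,.19,.05,3.12)
E
```

```text
time_s: 53.68
tcp_pos: [0.5834, 0.1899, 0.0507]
tool_rot: [3.138, -0.007, 3.118]
force: [-1.9, 1.8, 1.2]
gripper_width: 0.0003
tcp [0.5834 0.1899 0.0507] rpy [ 3.138 -0.007  3.118] t 53.67 w 0.0003 F [-1.9  1.8  1.2]
tool shift [-0.0366  0.0009  0.0004]
turn deg (tool) [ 0.19 -0.38 -0.11]
```

```bash
python3 -m jog '[[[0,0,0],[-0.01,0,0],0],[[0,0,0],[-0.01,0,0],0],[[0,0,0],[-0.008,0,0],0],[[0,0,0],[-0.005,0,0],0],[[0,0,0],[-0.004,0,0],0]]' 20
python3 - <<'E'
from h import *
go(.62,.19,.05,3.12)
E
```

```text
time_s: 54.3
tcp_pos: [0.6198, 0.1892, 0.0503]
tool_rot: [3.138, -0.015, 3.118]
force: [-12.0, 2.1, 10.2]
gripper_width: 0.0005
tcp [0.6198 0.1892 0.0503] rpy [ 3.138 -0.015  3.118] t 54.3 w 0.0005 F [-12.    2.1  10.2]
tool shift [-0.0002  0.0008  0.0003]
turn deg (tool) [ 0.18 -0.84 -0.13]
```

```bash
python3 -m jog '[[[0,0,0],[-0.003,0,0],0],[[0,0,0],[-0.003,0,0],0],[[0,0,0],[0,0,0],0]]'; python3 -m jog '[[[0,0,0],[0.01,0,0],0],[[0,0,0],[0.03,0,0],0],[[0,0,0],[0.04,0,0],0],[[0,0,0],[0.04,0,-0.04],0],[[0,0,0],[0.03,0,-0.05],0],[[0,0,0],[0,0,0],0]]'
python3 - <<'E'
from h import *
go()
p,im=shot('top','top22');shot('side','side22')
cv2.imwrite('pics/z22.png',cv2.resize(im[70:240,115:285],None,fx=3.5,fy=3.5,interpolation=2))
E
```

```text
time_s: 54.68
tcp_pos: [0.6191, 0.1891, 0.0506]
tool_rot: [3.14, -0.029, 3.119]
force: [-0.5, 0.1, 0.5]
gripper_width: 0.0005
time_s: 55.42
tcp_pos: [0.47, 0.1903, 0.1453]
tool_rot: [-3.141, -0.018, 3.118]
force: [0.3, -0.4, -0.5]
gripper_width: 0.0004
tcp [0.47   0.1903 0.1453] rpy [-3.141 -0.018  3.118] t 55.42 w 0.0004 F [ 0.3 -0.4 -0.5]
tool shift [0. 0. 0.]
```

View pics/z22.png

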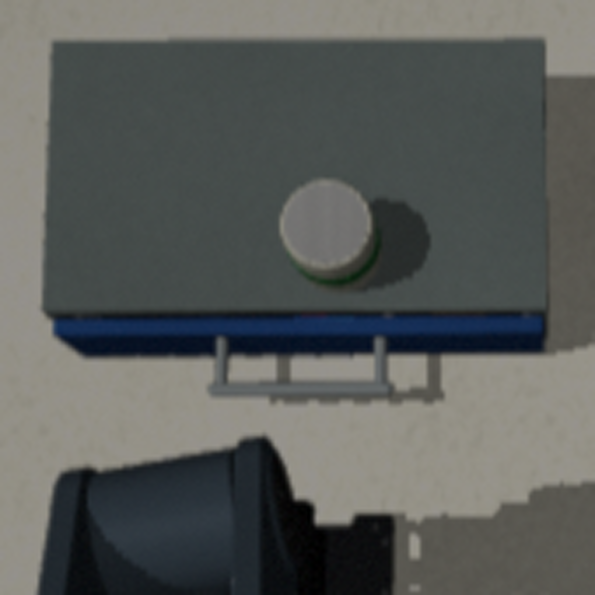

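View pics/side22.png

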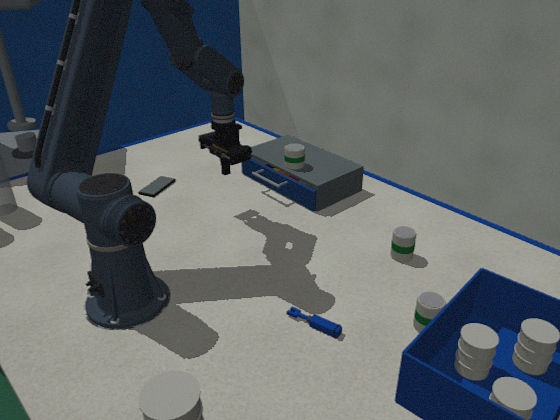

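Run:
```python
from h import *
p=ctrl.camera_params('top')
f=lambda a,b:(115+a/3.5,70+b/3.5)
for n,u,z in [('hL',f(210,390),.066),('hR',f(390,388),.066),('front topinner L',f(55,320),.082),('R',f(545,316),.082)]: print(n,cast(p,u,z).round(4))
im=cv2.imread('pics/side22.png'); cv2.imwrite('pics/z23.png',cv2.resize(im[130:220,230:370],None,fx=5,fy=5,interpolation=2))
```

```text
hL [0.6352 0.2629 0.066 ]
hR [0.6339 0.1157 0.066 ]
front topinner L [0.6921 0.385  0.082 ]
R [ 0.688  -0.0128  0.082 ]
```

View pics/z23.png

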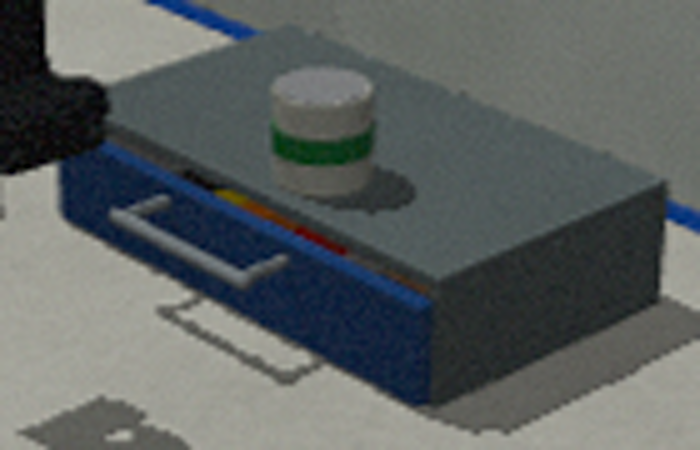

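Run:
```python
from cell import ctrl
print(ctrl.hand_in()); s=ctrl.state(); print(s['time_s'],s['force'])
```

```text
the job is handed in; nothing more can be done
None
the job is handed in; nothing more can be done
```

The kit is away and the job is handed in. I pulled the drawer out to its stop and laid the fork, socket and roller tools in the left compartment, handles to the front. Both carton packs went in the right compartment, and I pushed the drawer shut, at about 56 s. No scraper was on the bench, and the cans, the phone and the blue look-alike were left alone.

**Before shutting:** the last top view showed everything flat in its compartment:

| Tool | Angle off lengthwise (limit 0.26 rad) | Head end along the drawer (limits 0.13–0.206 m) |
|---|---|---|
| Socket | 0.02 rad | 0.16 m |
| Fork | 0.06 rad | 0.16 m |
| Roller | 0.16 rad | 0.18 m |

**After shutting:** the push ended against a stop at about 12 N. The handle had moved 0.189 m, against 0.19 m of full travel, and its front sat level with the cabinet edge. The gripper was backed clear, with no force on it.

**What went wrong:**
- **Fork:** my first grasp missed because I lifted before the fingers had closed. The second grasp held.
- **Roller:** after I placed it, it was knocked askew against the fork. I left it because it was still within limits.
- **Not rechecked:** after the drawer shut I could see the tools only as colours through the slit above the front, so their final angles were not measured.

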